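# Stack the contact discs and clamp them with the driver

### The arm

A 6-joint arm with a two-finger parallel gripper is mounted at the origin on the work surface. World frame = base frame: x ahead of the robot, y to its left, z up, the work surface at z = 0. Lengths are in m, angles in rad, forces in N, time in s.
With the tool pointing down it reaches from about 0.325 to 0.85 m from the base axis. Payload 15.5 kg.
Tool frame: the origin (TCP) lies at the very end of the fingers, on their centre line; the grasp point (between the pads) lies env.grasp_offset behind it (env.grasp_offset is the distance from the TCP to the grasp point, in m); z points along the fingers, y is the line along which they close (so a half turn about z gives the same grasp; the last joint's range is limited). The gripper opens to 91 mm and grips with 3 to 60 N. Pads are 32 mm wide; open, the fingers measure 118 mm over their backs; the gripper's body (76 mm by 178 mm) begins 60 mm behind the grasp point.
Start: joints at [1.05, 0.494, 1.345, -0, 1.302, -0.096], TCP at [0.258, 0.569, 0.214] pointing down, gripper open.
Joint ranges: [-2.91, 2.91], [-0.82, 2.16], [0.22, 2.67], [-1.22, 4.37], [0.12, 2.79], [-3.08, 3.08]. Speed limits (rad/s): [1.89, 1.89, 2.57, 3.01, 3.01, 3.01].

### API

Orientations are given as a rotation vector (axis times angle).
In Python, from bench import env, eyes gives the robot as it stands. The module is installed in compiled form; this text tells all that it offers.
- The arm moves only by the tool play_rows, never from a script. Its argument "rows" is a list of rows, each a list of 3 entries, a list of its own where there are three numbers: the shift along the tool's x, y, z in m, then the turn, a rotation vector about the tool's x, y, z in degrees, then the finger opening in m, from 0 to 0.0912. In form: [[[x, y, z], [ax, ay, az], jaw], ...]. A call has 1 to 20 rows; each row shifts and turns the commanded pose from where the row before left it, along the tool's axes as they then stand; what a row does not reach is not made up. A row lasts 1/12 s, in which the tool goes at most 41.7 mm and 7.16 degrees, less where a joint would pass 70% of its speed; a pose out of reach is approached as far as the arm can. A call is refused whole if a number of a shift passes 0.0417 or a number of a turn 7.16, either way. A call with a gripper value outside its range is refused whole. The fingers move at their own pace and stop on an object; the grip force is fixed at half the most. Time passes only in rows, so rows that do not move let the fingers close. It gives the time, the measured TCP pose, the force, the opening and the grip force at its end, in the units of the state.
- env.sense(): the state, without advancing time (a new reading comes with each control period).
- eyes.read_camera(name): name is "scene" or "top"; returns (picture, depth): 400x640x3 uint8, red, green, blue; 400x640 float32, m along the optical axis (not along the pixel's ray), 0 where there is no reading.
- eyes.get_calibration(name): a dict with "fovy" (degrees; the focal length in pixels is half the picture's height over the tangent of half this angle, whatever the lens; pixels are square), "cx", "cy" (the principal point, pixels), "R" (3x3) and "t" (3): a world point X has camera coordinates R X + t. Camera axes: x right, y down, z forward; pixel columns grow to the right and rows downward; lengths in m; the calibration is good to about 2 mm. A picture is of the moment at which its call begins. get_calibration takes no time and is no camera call.
- env.sign_off(): hands the job in; it is judged then, once.
The state is a dict: "t": time; "joint_pos": joint angles; "joint_vel": joint speeds; "joint_efforts": joint torques, N m; "ee_pos": TCP position; "eef_rot": TCP orientation; "force": force on the tool from outside, world axes, zero at the start; "torque": the same for the moment, N m; "grip_width": finger opening in m; "finger_force": force on a finger pad.
Only numpy, scipy, OpenCV 4.12 (cv2) and the standard library are available. Lean on these libraries where they do the work, as an engineer would, in place of code of your own. Each camera call takes 0.05 s, during which the arm holds its last target. There are 200 camera calls.

### The job

Pull the clamping fixture's shuttle out from under the blue bridge by its red knob, lay every copper disc flat in one centred stack on its round black platen, and push the shuttle fully home again with the stack on it. Take the yellow driver, set it upright and square in the clamp screw's socket before the first turn, and turn the screw clockwise with the driver alone until its foot is tight on the stack. Leave the screw tight, put the driver back upright in its blue stand, and do not disturb the bottle, tray or mouse.

Things in the scene. Friction and masses are not known exactly. Their poses are not given: they have to be found in the camera images.
- fixture: the clamping fixture, fixed to the bench: aluminium base 300 x 160 x 12 mm, origin at the centre of its underside on the bench, x along the slide towards the bridge end. The blue bridge (40 mm along x, 160 mm along y, from 75 to 100 mm above the bench, on two posts at y = -68 and +68 mm) stands at x = +70 mm of this frame, and carries the clamp screw on its middle
- shuttle (a joint): slide of the grey shuttle along the fixture's x, in m: 0 fully pulled out (for loading), 0.12 fully home at its stop, with the platen centred under the clamp screw. It starts home or nearly so, between 0.075 and 0.12. Friction about 3 N; it stays where left. The shuttle plate is 130 x 100 mm
- platen (a point): centre of the top face of the round black platen on the shuttle (68 mm across, 25 mm above the bench); axes as the fixture's. It lies at x = -50 mm of the fixture frame when pulled out, 120 mm from the screw axis
- shuttle_grip (a point): centre of the top of the shuttle's red square knob, 16 x 16 mm, standing 44 mm above the shuttle plate (22 mm above the bench), 65 mm from the platen's centre on the side away from the bridge
- screw (a joint): turn of the clamp screw in rad, growing clockwise as seen from above; it starts between 0 and 0.4 and has a stop at 7.4. Each rad lowers screw and foot by 3.82 mm (24 mm a turn). Turning takes about 0.12 N m, more when the foot presses; it stays where left
- screw_socket (a point): centre of the floor of the square socket in the top of the clamp screw's head (head 34 x 34 mm, 22 mm high). The socket is 15.5 mm square, 16 mm deep, its rim slightly chamfered, its sides along this frame's x and y (it turns with the screw); z up. It lies 136 mm above the bench when the screw reads 0
- foot: the brass pressure foot below the bridge on the screw's axis, 36 mm across; it swivels on the screw and rises and sinks with the screw. Origin at the centre of its lower face, 59 mm above the bench when the screw reads 0
- driver: the loose driver, 127 mm long, z along it from bit to handle, origin at the centre of the bit's end: a steel shank 14 mm square (bevelled to 10 mm in the last 3 mm) from 0 to 70 mm, then a yellow handle 30 mm square from 70 to 125 mm with the same sides, along x and y. Mass 0.1 to 0.2 kg. It stands upright in its stand at the start
- stand: the driver's blue stand, fixed, a block 75 x 75 x 55 mm; origin at the centre of its underside, which rests on the bench. A 19 mm square hole, sides along the block's sides, 45 mm deep (floor 10 mm above the bench), is in the middle of its top
- disc_a: a loose copper disc, 60 mm across and 7 mm thick, about 0.12 kg; origin at the centre of its underside. Two to four such discs lie on the green mat (2 mm thick, about 270 x 290 mm, on the robot's left of the fixture) at the start; absent ones read None
- disc_b: a loose copper disc, 60 mm across and 7 mm thick, about 0.12 kg; origin at the centre of its underside. Two to four such discs lie on the green mat (2 mm thick, about 270 x 290 mm, on the robot's left of the fixture) at the start; absent ones read None
- disc_c: a loose copper disc, 60 mm across and 7 mm thick, about 0.12 kg; origin at the centre of its underside. Two to four such discs lie on the green mat (2 mm thick, about 270 x 290 mm, on the robot's left of the fixture) at the start; absent ones read None
- disc_d: a loose copper disc, 60 mm across and 7 mm thick, about 0.12 kg; origin at the centre of its underside. Two to four such discs lie on the green mat (2 mm thick, about 270 x 290 mm, on the robot's left of the fixture) at the start; absent ones read None
- bottle: a clear bottle with a red cap, 50 mm across, 100 mm tall, a bystander; origin at the centre of its underside
- tray: an open white parts tray, 100 x 140 x 35 mm, a bystander; origin at the centre of its underside
- mouse: a black computer mouse, 100 x 60 x 22 mm, a bystander; origin at the centre of its underside
There are look-alikes about, which are no part of the job. What is shaped like the disc_b but turquoise or white is not meant. Leave any white look-alike of the disc_a alone.

How it is judged:
By the outcome, as a careful person would: the job done as asked, in the order asked, and still so for the second after the job is handed in, with the robot touching nothing.
Of disc_a, disc_b, disc_c, disc_d only 2 to 4 are there at a start; the rules pass over those that are not, and their reading is None.
At some moment in a run one of disc_a, disc_b, disc_c, disc_d may be knocked a few centimetres aside while the robot is not near it.
Once in a run the grip may slacken for a moment while it holds something.
It also fails if it takes over 210 s, if anything falls off the work surface, if the arm or the gripper's body presses on something with over 40 N, if the wrist force passes 120 N, or if a joint passes its speed limit or range.

## Working session

There is one attempt and no reset: what is moved stays moved. The work goes in short steps, Python scripts to look and compute and a tool call to move; the robot and the scene stay as the last step left them, time stands still between calls to the robot, and variables do not carry over. Pictures are saved under pics/ and viewed, at most 14 in all, crops included, and the job is handed in when it is done.

Besides the shell and the picture viewer there is one more tool, called as a command line: name --argument value ..., lists and objects as JSON in quotes. play_rows: Moves the arm, as the interface text tells. Its arguments: {"type":"object","properties":{"rows":{"type":"array","items":{"type":"array"}}},"required":["rows"]}

```bash
mkdir -p pics; ls
python3 - <<'E'
from bench import env, eyes
import cv2,numpy as np
print(env.grasp_offset, env.sense())
for n in ("scene","top"):
    p,d=eyes.read_camera(n); c=eyes.get_calibration(n)
    cv2.imwrite(f"pics/{n}0.png",p[:,:,::-1]); np.savez(f"{n}0.npz",p=p,d=d); print(n,c)
E
```

```text
pics
0.0188 {'t': 0.0, 'joint_pos': array([ 1.05049545e+00,  4.94203443e-01,  1.34612624e+00, -1.63204186e-07,
        1.30248276e+00, -9.55276405e-02]), 'joint_vel': array([ 1.06974105e-05, -2.61639571e-04, -1.96029340e-03,  9.63732645e-04,
        1.22019450e-03,  1.16127001e-03]), 'joint_efforts': array([-3.81429854e-03, -8.78811836e+01, -3.81863451e+01,  7.01546925e-02,
        5.28403977e-02, -3.24355165e-05]), 'ee_pos': array([0.25739793, 0.56912665, 0.21332732]), 'eef_rot': array([-6.62149200e-01, -3.07064127e+00,  1.82577539e-03]), 'force': array([ 0.19615864, -0.01429034, -0.53497867]), 'torque': array([-0.05437785, -0.00379755, -0.02278273]), 'finger_force': 0.0, 'grip_width': 0.09107066300368243}
scene {'fovy': 42.0472907264692, 'cx': 315.61216054120655, 'cy': 208.41900263804803, 'R': array([[ 0.35174636,  0.93598303,  0.01450069],
       [ 0.71819325, -0.25989989, -0.64548471],
       [-0.60039401,  0.23746119, -0.76363553]]), 't': array([-0.22696237, -0.29835406,  1.89324459])}
top {'fovy': 46.413258457644574, 'cx': 322.2319886524215, 'cy': 201.08126383796773, 'R': array([[ 0.01525172, -0.99964964,  0.02163312],
       [-0.99512198, -0.01728452, -0.09712619],
       [ 0.09746608, -0.02004625, -0.99503694]]), 't': array([0.02272038, 0.54406277, 1.44987633])}
```

View pics/scene0.png

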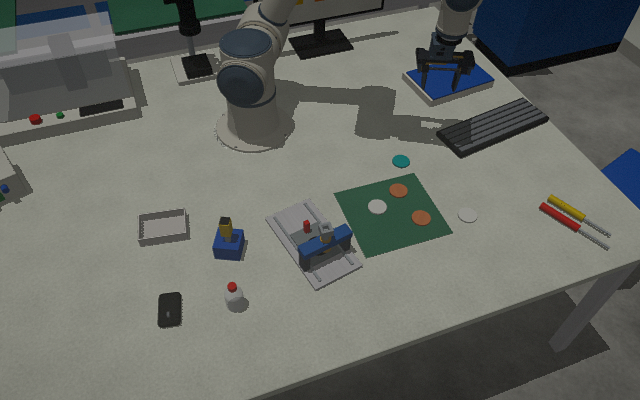

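View pics/top0.png

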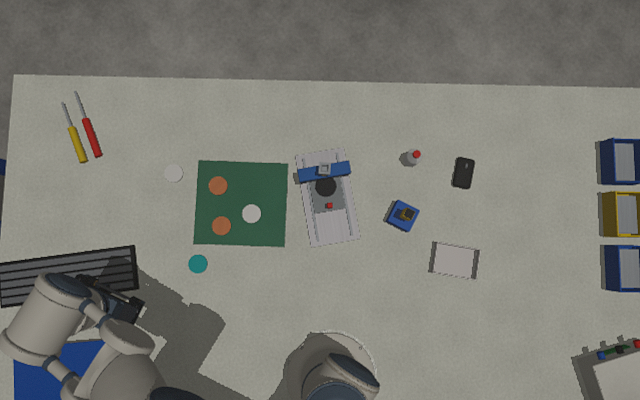

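Two copper discs on the mat in top at (218,185) and (221,226); look-alikes: white (251,213), white (173,173), turquoise (198,264). Copper colour only fits the first two. Driver in stand at (403,215), fixture around (328,195), knob (329,205), bottle (411,157), mouse (463,173), tray (454,260). I'll measure and make one confirming crop.

```bash
cat > h.py <<'E'
import numpy as np, cv2
from bench import env, eyes
from scipy.spatial.transform import Rotation as Rot
def cal(n):
    c=eyes.get_calibration(n); f=200/np.tan(np.radians(c['fovy']/2)); return c,f
def ray(n,uv):
    c,f=cal(n); uv=np.atleast_2d(uv).astype(float)
    d=np.c_[(uv[:,0]-c['cx'])/f,(uv[:,1]-c['cy'])/f,np.ones(len(uv))]
    return -c['R'].T@c['t'], d@c['R']
def plane(n,uv,z):
    o,d=ray(n,uv); return (o+d*((z-o[2])/d[:,2])[:,None])[:,:2]
def proj(n,X):
    c,f=cal(n); q=np.atleast_2d(X)@c['R'].T+c['t']; return q[:,:2]/q[:,2:]*f+[c['cx'],c['cy']]
def tri(u1,u2):
    A=[];b=[]
    for n,u in(("scene",u1),("top",u2)):
        o,d=ray(n,u); d=d[0]/np.linalg.norm(d[0]); P=np.eye(3)-np.outer(d,d); A.append(P); b.append(P@o)
    return np.linalg.solve(sum(A),sum(b))
def world(n,dep):
    v,u=np.mgrid[:400,:640]; o,d=ray(n,np.c_[u.ravel(),v.ravel()])
    return (o+d*dep.reshape(-1,1)).reshape(400,640,3)
def hsv(p): return cv2.cvtColor(p,cv2.COLOR_RGB2HSV)
def blobs(m,amin=15):
    m=m.astype(np.uint8); k,l,s,c=cv2.connectedComponentsWithStats(m)
    return [(c[i],s[i,4],l==i) for i in range(1,k) if s[i,4]>=amin]
def masks(p):
    H=hsv(p).astype(int); h,s,v=H[...,0],H[...,1],H[...,2]
    return dict(red=((h<5)|(h>174))&(s>150)&(v>80), copper=(h>=5)&(h<16)&(s>110)&(v>100), blue=(h>105)&(h<125)&(s>120)&(v>50),
      yellow=(h>18)&(h<32)&(s>130)&(v>80), dark=(v<55)&(s<90), white=(s<25)&(v>195))
E
python3 - <<'E'
from h import *
np.set_printoptions(precision=4,suppress=True)
for n in("scene","top"):
    z=np.load(f"{n}0.npz");p,d=z['p'],z['d'];W=world(n,d)
    lo=(180,150) if n=="top" else (120,130)
    for k,m in masks(p).items():
        for c,a,b in blobs(m):
            pt=np.median(W[b],0)
            if .2<pt[0]<.9 and -.5<pt[1]<.6 and pt[2]<.3:
                r=cv2.minAreaRect(np.argwhere(b)[:,::-1].astype(np.float32)); print(n,k,c,a,pt,np.percentile(W[b][:,2],95).round(3),np.round(r[1],1),round(r[2],1))
p=np.load("top0.npz")['p'][130:290,160:440,::-1]
cv2.imwrite("pics/crop.png",cv2.resize(p,None,fx=2.8,fy=2.8,interpolation=cv2.INTER_CUBIC))
E
```

```text
scene red [305.4375 224.1562] 32 [0.5342 0.0075 0.062 ] 0.068 [11.  4.] 90.0
scene red [231.3148 285.6296] 54 [ 0.6915 -0.2514  0.0987] 0.102 [8. 7.] 90.0
scene copper [397.8298 189.8723] 188 [0.4657 0.352  0.0076] 0.013 [12. 17.] 90.0
scene copper [420.7248 217.2385] 218 [0.594  0.3682 0.0076] 0.013 [17.  14.8] 45.0
scene blue [341.215 231.96 ] 200 [0.6264 0.0825 0.0985] 0.104 [14.  20.2] 50.7
scene blue [227.4985 240.7843] 343 [ 0.5167 -0.2269  0.0536] 0.058 [29.  21.4] 5.2
scene blue [311.2526 245.8772] 285 [ 0.6429 -0.0141  0.0989] 0.103 [12.8 30.2] 65.2
scene yellow [224.8142 230.    ] 113 [ 0.5179 -0.2231  0.1114] 0.133 [14. 11.] 90.0
scene dark [224.2615 220.4308] 65 [ 0.5048 -0.2183  0.1359] 0.14 [ 7. 10.] 90.0
scene dark [345.2128 244.3936] 94 [0.6323 0.0952 0.0388] 0.069 [ 9.4 12.5] 63.4
scene dark [320.4783 253.6522] 23 [0.6264 0.0213 0.0223] 0.027 [2.7 8.9] 63.4
scene dark [304.6818 263.3727] 110 [ 0.658  -0.0385  0.0418] 0.067 [15. 10.] 90.0
scene dark [464.1393 365.4796] 12876 [ 0.8293  0.5912 -0.7512] -0.742 [ 75.1 339. ] 70.2
scene dark [169.3375 309.4486] 720 [ 0.6549 -0.4192  0.0198] 0.025 [35. 22.] 90.0
top red [416.075 153.8  ] 40 [ 0.6858 -0.2507  0.1   ] 0.104 [6. 6.] 90.0
top red [329. 205.] 25 [0.5279 0.0114 0.0668] 0.07 [4. 4.] 90.0
top copper [217.696  185.2821] 273 [0.5909 0.366  0.0088] 0.014 [18. 18.] 90.0
top copper [221.0318 225.2933] 283 [0.4632 0.3514 0.0092] 0.015 [18. 18.] 90.0
top blue [323.7123 171.3038] 497 [0.627  0.0349 0.1002] 0.105 [12.6 51.7] 80.1
top blue [401.2544 216.1134] 397 [ 0.4922 -0.21    0.0549] 0.061 [25.  24.6] 26.6
top yellow [404.3143 214.0571] 35 [ 0.4993 -0.2097  0.1296] 0.136 [11.4  8. ] 73.3
top dark [462.8356 172.8713] 505 [ 0.6422 -0.4185  0.022 ] 0.028 [17.8 29.9] 10.6
top dark [325.3248 186.0446] 314 [0.5924 0.0231 0.0253] 0.033 [18. 20.] 90.0
top dark [408.6102 212.9831] 59 [ 0.5019 -0.221   0.1379] 0.142 [7.2 7.6] 26.6
```

View pics/crop.png

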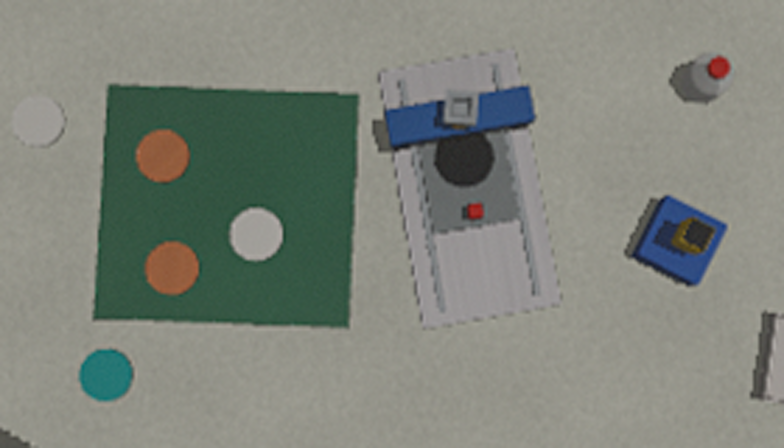

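The crop confirms the two copper discs at crop (163,155) and (172,268), head at (461,107), knob (476,211), stand block centred ~(680,240) with driver.

Run:
```python
from h import *
np.set_printoptions(precision=4,suppress=True)
cp=lambda a:np.array(a,float)/2.8+[160-.5+.18,130-.5+.18]
C=plane("top",cp([(380,70),(515,50),(560,302),(424,328)]),.012)
print("base",C,"centre",C.mean(0)); 
e=lambda a,b:np.degrees(np.arctan2(*(b-a)[::-1]))
print("xdir",e(C[3],C[0]),e(C[2],C[1]),"ydir-90",e(C[1],C[0])-90,e(C[2],C[3])-90, np.linalg.norm(C[3]-C[0]),np.linalg.norm(C[1]-C[0]))
T=np.load("top0.npz");S=np.load("scene0.npz")
print("knob top",plane("top",(329,205),.066), "tri",tri((305.4,220.5),(329,205)))
print("head",plane("top",cp((461,107)),.152))
m=masks(T['p'])['blue']
for c,a,b in blobs(m,300):
  Wp=plane("top",np.argwhere(b)[:,::-1],.1 if c[0]<350 else .055); r=cv2.minAreaRect(Wp.astype(np.float32)); print("blue",r, cv2.boxPoints(r))
for nm in("top","scene"):
  D=T if nm=="top" else S
  for c,a,b in blobs(masks(D['p'])['copper'],150): 
    r=cv2.minEnclosingCircle(np.argwhere(b)[:,::-1].astype(np.float32)); print(nm,"disc",plane(nm,c,.009),plane(nm,r[0],.009))
# head by depth
for nm,D in(("top",T),("scene",S)):
  W=world(nm,D['d']); 
  m=(W[...,2]>.125)&(W[...,2]<.17)&(abs(W[...,0]-.63)<.06)&(abs(W[...,1]-.03)<.06)
  q=W[m]; print(nm,"head pts",m.sum(),np.median(q,0),np.percentile(q,90,0))
  if nm=="top": r=cv2.minAreaRect(plane("top",np.argwhere(m&(W[...,2]>.14))[:,::-1],.15).astype(np.float32)); print(r)
  m=(W[...,2]>.07)&(W[...,2]<.17)&(abs(W[...,0]-.5)<.07)&(abs(W[...,1]+.22)<.06)
  print(nm,"driver",m.sum(),np.median(W[m],0),"max",np.percentile(W[m],95,0))
  t=m&(W[...,2]>.131); r=cv2.minAreaRect(plane(nm,np.argwhere(t)[:,::-1],.137).astype(np.float32)); print(nm,r,t.sum())
```

```text
base [[ 0.6937  0.1201]
 [ 0.7202 -0.0352]
 [ 0.4307 -0.0894]
 [ 0.399   0.0643]] centre [0.5609 0.0149]
xdir 10.724066703644494 10.61307464525583 ydir-90 9.679127867826296 11.653714500415575 0.2999134549368398 0.15751305690608194
knob top [[0.528  0.0114]] tri [0.5279 0.0112 0.0657]
head [[0.6286 0.0295]]
blue ((0.6844437718391418, -0.910734236240387), (0.12716896831989288, 0.14822189509868622), 88.94959259033203) [[ 0.6092 -0.9729]
 [ 0.7574 -0.9757]
 [ 0.7597 -0.8485]
 [ 0.6115 -0.8458]]
blue ((0.6280161738395691, 0.029852554202079773), (0.038538072258234024, 0.15652436017990112), 11.070984840393066) [[ 0.5941  0.103 ]
 [ 0.6241 -0.0507]
 [ 0.662  -0.0433]
 [ 0.6319  0.1104]]
blue ((0.5002689361572266, -0.21693424880504608), (0.07755684107542038, 0.07691716402769089), 63.36702346801758) [[ 0.4485 -0.2344]
 [ 0.5173 -0.2688]
 [ 0.552  -0.1995]
 [ 0.4833 -0.165 ]]
blue ((0.34886518120765686, -0.9030771255493164), (0.14186353981494904, 0.11078222841024399), 0.31297218799591064) [[ 0.2776 -0.8481]
 [ 0.2782 -0.9589]
 [ 0.4201 -0.9581]
 [ 0.4195 -0.8473]]
blue ((0.09181607514619827, 0.
[... 441 characters left out ...]
 [[0.4671 0.352 ]] [[0.4692 0.3498]]
scene disc [[0.5947 0.3677]] [[0.5924 0.3699]]
top head pts 146 [0.6282 0.0276 0.149 ] [0.641  0.0422 0.1531]
((0.6285591721534729, 0.028953000903129578), (0.03543899953365326, 0.03213817998766899), 0.7813599109649658)
top driver 143 [ 0.4992 -0.2172  0.1346] max [ 0.514  -0.2044  0.1412]
top ((0.49970728158950806, -0.21988369524478912), (0.028911473229527473, 0.029128996655344963), 64.20563507080078) 99
scene head pts 202 [0.6357 0.0307 0.1465] [0.6492 0.0442 0.1511]
scene driver 244 [ 0.5133 -0.22    0.1231] max [ 0.5223 -0.2031  0.1379]
scene ((0.5092466473579407, -0.2190328985452652), (0.029841817915439606, 0.031730636954307556), 70.05904388427734) 91
```

play_rows --rows '[[[0,0,0],[0,0,-7],0.06],[[0,0,0],[0,0,-7],0.06],[[0,0,0],[0,0,-7],0.06],[[0,0,0],[0,0,-7],0.06],[[0,0,0],[0,0,-7],0.06]]'

```text
t: 0.52
ee_pos: [0.2575, 0.5693, 0.2135]
eef_rot: [0.301, -3.127, 0.001]
force: [-0.1, -0.4, -0.2]
grip_width: 0.0614
finger_force: 0.0
```

play_rows --rows '[[[-0.0096,-0.0352,0],[0,0,0],0.06],[[-0.0096,-0.0352,0],[0,0,0],0.06],[[-0.0096,-0.0352,0],[0,0,0],0.06],[[-0.0096,-0.0352,0],[0,0,0],0.06],[[-0.0096,-0.0352,0],[0,0,0],0.06],[[-0.0096,-0.0352,0],[0,0,0],0.06],[[-0.0096,-0.0352,0],[0,0,0],0.06],[[-0.0096,-0.0352,0],[0,0,0],0.06],[[-0.0096,-0.0352,0],[0,0,0],0.06],[[-0.0096,-0.0352,0],[0,0,0],0.06],[[-0.0096,-0.0352,0],[0,0,0],0.06],[[-0.0096,-0.0352,0],[0,0,0],0.06],[[-0.0096,-0.0352,0],[0,0,0],0.06],[[-0.0096,-0.0352,0],[0,0,0],0.06],[[-0.0096,-0.0352,0],[0,0,0],0.06],[[-0.0096,-0.0352,0],[0,0,0],0.06],[[-0.0096,-0.0352,0],[0,0,0],0.06],[[0,0,0],[0,0,0],0.06],[[0,0,0],[0,0,0],0.06]]'

```text
t: 2.1
ee_pos: [0.5291, 0.01, 0.2135]
eef_rot: [0.287, -3.128, -0.0]
force: [-0.8, 0.0, -0.1]
grip_width: 0.0603
finger_force: 0.0
```

```bash
cat >> h.py <<'E'
def yaw():
    R=Rot.from_rotvec(env.sense()['eef_rot']).as_matrix(); return np.degrees(np.arctan2(R[1,1],R[0,1]))
def go(x,y,z,yw=None):
    s=env.sense(); R=Rot.from_rotvec(s['eef_rot']).as_matrix(); a=yaw()
    t=0 if yw is None else (a-yw+180)%360-180
    R2=R@Rot.from_euler('z',t,degrees=True).as_matrix()
    print("t",round(s['t'],2),"pos",s['ee_pos'].round(4),"yaw",round(a,2),"tilt",R[:,2].round(4),"q6",s['joint_pos'][5].round(2),"w",round(s['grip_width'],4),"F",s['force'].round(1))
    print("turn az",round(t,2),"then shift",(R2.T@(np.array([x,y,z])-s['ee_pos'])).round(4))
E
python3 -c "
from h import *
go(.528,.0114,.035,100.6)"
```

```text
t 2.1 pos [0.5291 0.01   0.2135] yaw 100.49 tilt [-5.e-04  0.e+00 -1.e+00] q6 -1.85 w 0.0603 F [-0.8  0.  -0.1]
turn az -0.11 then shift [0.0007 0.0016 0.1785]
```

play_rows --rows '[[[0.0001,0.0002,0.03],[0,0,0],0.06],[[0.0001,0.0002,0.03],[0,0,0],0.06],[[0.0001,0.0002,0.03],[0,0,0],0.06],[[0.0001,0.0002,0.03],[0,0,0],0.06],[[0.0001,0.0002,0.02],[0,0,0],0.06],[[0.0001,0.0002,0.02],[0,0,0],0.06],[[0.0001,0.0002,0.0185],[0,0,0],0.06],[[0,0,0],[0,0,0],0.0],[[0,0,0],[0,0,0],0.0],[[0,0,0],[0,0,0],0.0],[[0,0,0],[0,0,0],0.0],[[0,0,0],[0,0,0],0.0],[[0,0,0],[0,0,0],0.0],[[0,0,0],[0,0,0],0.0]]'

```text
t: 3.27
ee_pos: [0.5286, 0.0117, 0.0362]
eef_rot: [-0.293, 3.126, -0.003]
force: [5.9, -47.9, -3.8]
grip_width: 0.0165
finger_force: 23.7
```

```bash
python3 -c "
from h import *
go(.446,-.0038,.035,100.6); s=env.sense(); print(s['finger_force'],s['torque'],s['joint_pos'])"
```

```text
t 3.27 pos [0.5286 0.0117 0.0362] yaw 100.71 tilt [ 0.0021 -0.0018 -1.    ] q6 -1.85 w 0.0165 F [  5.9 -47.9  -3.8]
turn az 0.11 then shift [ 0.0841 -0.0001  0.001 ]
23.66201877593994 [-8.18807459 -1.0044604  -0.1450854 ] [-0.08967868  0.60800052  1.76138832 -0.00236808  0.7698988  -1.84565881]
```

play_rows --rows '[[[0,-0.0005,0],[0,0,0],0.0],[[0,-0.0005,0],[0,0,0],0.0],[[0,0,0],[0,0,0],0.0]]'

```text
t: 3.52
ee_pos: [0.5289, 0.0112, 0.0361]
eef_rot: [-0.292, 3.126, -0.001]
force: [1.1, -6.9, 5.9]
grip_width: 0.0156
finger_force: 30.0
```

play_rows --rows '[[[0,-0.0001,0],[0,0,0],0.0],[[0.006,0,0],[0,0,0],0.0],[[0.006,0,0],[0,0,0],0.0],[[0.006,0,0],[0,0,0],0.0],[[0.006,0,0],[0,0,0],0.0],[[0.006,0,0],[0,0,0],0.0],[[0.006,0,0],[0,0,0],0.0],[[0.006,0,0],[0,0,0],0.0],[[0,0,0],[0,0,0],0.0]]'

```text
t: 4.27
ee_pos: [0.487, 0.0031, 0.0361]
eef_rot: [-0.292, 3.126, -0.002]
force: [-0.5, -11.0, 8.6]
grip_width: 0.0158
finger_force: 30.0
```

play_rows --rows '[[[0.006,-0.0003,0],[0,0,0],0.0],[[0.006,0,0],[0,0,0],0.0],[[0.006,0,0],[0,0,0],0.0],[[0.006,0,0],[0,0,0],0.0],[[0.006,0,0],[0,0,0],0.0],[[0.004,0,0],[0,0,0],0.0],[[0.002,0,0],[0,0,0],0.0],[[0.002,0,0],[0,0,0],0.0],[[0,0,0],[0,0,0],0.0]]'

```text
t: 5.02
ee_pos: [0.4503, -0.004, 0.0361]
eef_rot: [-0.292, 3.125, -0.002]
force: [1.3, -10.0, 10.0]
grip_width: 0.0157
finger_force: 30.0
```

play_rows --rows '[[[0.002,-0.0001,0],[0,0,0],0.0],[[0.002,0,0],[0,0,0],0.0],[[0,0,0],[0,0,0],0.0]]'

```text
t: 5.27
ee_pos: [0.4469, -0.0047, 0.0361]
eef_rot: [-0.292, 3.125, -0.002]
force: [3.7, -6.1, 5.5]
grip_width: 0.0157
finger_force: 30.0
```

play_rows --rows '[[[0.0015,0,0],[0,0,0],0.0],[[0,0,0],[0,0,0],0.0]]'

```text
t: 5.43
ee_pos: [0.4469, -0.0047, 0.0361]
eef_rot: [-0.291, 3.122, -0.002]
force: [12.9, 1.2, -1.0]
grip_width: 0.016
finger_force: 30.0
```

play_rows --rows '[[[0.0015,0,0],[0,0,0],0.0],[[0,0,0],[0,0,0],0.0]]'

```text
t: 5.6
ee_pos: [0.4468, -0.0048, 0.0361]
eef_rot: [-0.29, 3.12, -0.002]
force: [19.2, 8.8, -8.7]
grip_width: 0.0159
finger_force: 30.0
```

play_rows --rows '[[[-0.003,0,0],[0,0,0],0.0],[[0,0,0],[0,0,0],0.05],[[0,0,0],[0,0,0],0.05],[[0,0,-0.025],[0,0,0],0.05],[[0,0,-0.025],[0,0,0],0.05],[[0,0,0],[0,0,7],0.05],[[0,0,0],[0,0,7],0.05],[[0,0,0],[0,0,7],0.05],[[0,0,0],[0,0,7],0.05],[[0,0,0],[0,0,7],0.05],[[0,0,0],[0,0,7],0.05],[[0,0,0],[0,0,7],0.05],[[0,0,0],[0,0,7],0.05],[[0,0,0],[0,0,7],0.05],[[0,0,0],[0,0,7],0.05],[[0,0,0],[0,0,7],0.05],[[0,0,0],[0,0,7],0.05],[[0,0,0],[0,0,6],0.05]]'

```text
t: 7.1
ee_pos: [0.4447, -0.004, 0.0853]
eef_rot: [-2.013, -2.411, 0.001]
force: [0.0, 1.0, -0.5]
grip_width: 0.0499
finger_force: 0.0
```

play_rows --rows '[[[0,0,0.025],[0,0,0],0.05],[[0,0,0.025],[0,0,0],0.05],[[0,0,0],[0,0,0],0.0],[[0,0,0],[0,0,0],0.0],[[0,0,0],[0,0,0],0.0],[[0,0,0],[0,0,0],0.0],[[0,0,0],[0,0,0],0.0],[[0,0,0],[0,0,0],0.0],[[0,0,0],[0,0,0],0.0]]'

```text
t: 7.85
ee_pos: [0.4497, -0.0041, 0.0367]
eef_rot: [2.002, 2.413, 0.008]
force: [17.6, 11.8, -9.8]
grip_width: 0.0156
finger_force: 30.0
```

```bash
python3 -c "
from h import *
go(.446,-.0038,.035,100.9)"
```

```text
t 7.85 pos [ 0.4497 -0.0041  0.0367] yaw 10.64 tilt [ 8.2e-03 -1.0e-04 -1.0e+00] q6 -0.33 w 0.0156 F [17.6 11.8 -9.8]
turn az -90.26 then shift [0.0036 0.001  0.0017]
```

play_rows --rows '[[[0.0003,0.003,0],[0,0,0],0.0],[[0,0.002,0],[0,0,0],0.0],[[0,0,0],[0,0,0],0.0]]'

```text
t: 8.1
ee_pos: [0.4519, -0.0035, 0.0367]
eef_rot: [2.003, 2.416, 0.002]
force: [1.4, -5.3, 6.6]
grip_width: 0.0159
finger_force: 30.0
```

```bash
python3 -c "
from h import *
go(.446,-.0038,.035,100.9)"
```

```text
t 8.1 pos [ 0.4519 -0.0035  0.0367] yaw 10.69 tilt [ 0.0032 -0.0011 -1.    ] q6 -0.33 w 0.0159 F [ 1.4 -5.3  6.6]
turn az -90.21 then shift [0.0058 0.0008 0.0017]
```

play_rows --rows '[[[0,-0.0015,0],[0,0,0],0.0],[[0,0,0],[0,0,0],0.0]]'

```text
t: 8.27
ee_pos: [0.4504, -0.0038, 0.0367]
eef_rot: [2.003, 2.416, 0.003]
force: [3.6, -5.2, 4.6]
grip_width: 0.0156
finger_force: 30.0
```

play_rows --rows '[[[0,-0.0015,0],[0,0,0],0.0],[[0,0,0],[0,0,0],0.0]]'

```text
t: 8.43
ee_pos: [0.4497, -0.0039, 0.0367]
eef_rot: [2.003, 2.415, 0.004]
force: [6.5, -2.0, 1.6]
grip_width: 0.0154
finger_force: 30.0
```

play_rows --rows '[[[0,0,0],[0,0,0],0.075],[[0,0,0],[0,0,0],0.075],[[0,0,-0.03],[0,0,0],0.075],[[0,0,-0.03],[0,0,0],0.075],[[0,0,-0.02],[0,0,-7],0.075],[[0,0,-0.02],[0,0,-7],0.075],[[0,0,-0.02],[0,0,-7],0.075],[[0,0,0],[0,0,-7],0.075],[[0,0,0],[0,0,-7],0.075],[[0,0,0],[0,0,-7],0.075],[[0,0,0],[0,0,-7],0.075],[[0,0,0],[0,0,-7],0.075],[[0,0,0],[0,0,-7],0.075],[[0,0,0],[0,0,-7],0.075],[[0,0,0],[0,0,-7],0.075],[[0,0,0],[0,0,-7],0.075],[[0,0,0],[0,0,-6.1],0.075]]'

```text
t: 9.85
ee_pos: [0.4469, -0.0034, 0.1557]
eef_rot: [0.305, -3.127, -0.0]
force: [-1.4, 0.4, 0.6]
grip_width: 0.0745
finger_force: 0.0
```

```bash
cat >> h.py <<'E'
OFF=np.array([.0024,.001])
def discs(tag=None):
    p,d=eyes.read_camera("top")
    if tag: cv2.imwrite(f"pics/{tag}.png",p[:,:,::-1])
    for c,a,b in blobs(masks(p)['copper'],100):
        if 150<c[0]<420 and c[1]<300: print("disc px",c.round(1),a,"xy@.009",(plane("top",c,.009)[0]+OFF).round(4),"@.032",(plane("top",c,.032)[0]+OFF).round(4),"@.039",(plane("top",c,.039)[0]+OFF).round(4))
    b=[c for c,a,b in blobs(masks(p)['red'],10) if 280<c[0]<370]
    if b: print("knob",plane("top",b[0],.066)[0]+OFF)
    return p,d
E
python3 -c "
from h import *
discs()
go(.465,.3517,.0035,100.8)"
```

```text
disc px [217.7 185.2] 276 xy@.009 [0.5929 0.3673] @.032 [0.59   0.3626] @.039 [0.5891 0.3611]
disc px [221.  225.3] 283 xy@.009 [0.465  0.3519] @.032 [0.464  0.3475] @.039 [0.4637 0.3461]
t 9.9 pos [ 0.447  -0.0035  0.1557] yaw 101.57 tilt [-2.e-04  0.e+00 -1.e+00] q6 -1.91 w 0.0749 F [-0.  -0.2 -0.2]
turn az 0.77 then shift [-0.0843  0.3455  0.1522]
```

play_rows --rows '[[[0,0,0],[0,0,0.77],0.075],[[-0.0084,0.0345,0],[0,0,0],0.075],[[-0.0084,0.0345,0],[0,0,0],0.075],[[-0.0084,0.0345,0],[0,0,0],0.075],[[-0.0084,0.0345,0],[0,0,0],0.075],[[-0.0084,0.0345,0],[0,0,0],0.075],[[-0.0084,0.0345,0],[0,0,0],0.075],[[-0.0084,0.0345,0],[0,0,0],0.075],[[-0.0084,0.0345,0],[0,0,0],0.075],[[-0.0084,0.0345,0],[0,0,0],0.075],[[-0.0084,0.0345,0],[0,0,0],0.075],[[0,0,0.03],[0,0,0],0.075],[[0,0,0.03],[0,0,0],0.075],[[0,0,0.03],[0,0,0],0.075],[[0,0,0.025],[0,0,0],0.075],[[0,0,0],[0,0,0],0.075]]'

```text
t: 11.23
ee_pos: [0.4676, 0.3494, 0.0363]
eef_rot: [0.266, -3.124, 0.005]
force: [-1.5, 0.0, -0.5]
grip_width: 0.075
finger_force: 0.0
```

```bash
python3 -c "
from h import *
go(.465,.3517,.0035,100.8)"
```

```text
t 11.23 pos [0.4676 0.3494 0.0363] yaw 99.72 tilt [-0.006  -0.0036 -1.    ] q6 -1.2 w 0.075 F [-1.5  0.  -0.5]
turn az -1.08 then shift [0.002  0.0029 0.0328]
```

play_rows --rows '[[[0.001,0.0015,0.01],[0,0,0],0.075],[[0,0,0.008],[0,0,0],0.075],[[0,0,0],[0,0,0],0.075],[[0,0,0],[0,0,0],0.075]]'

```text
t: 11.57
ee_pos: [0.4693, 0.3523, 0.0231]
eef_rot: [-0.272, 3.129, 0.001]
force: [-0.1, 0.4, 0.6]
grip_width: 0.0749
finger_force: 0.0
```

```bash
python3 -c "
from h import *
go(.465,.3517,.0035,100.8)"
```

```text
t 11.57 pos [0.4693 0.3523 0.0231] yaw 99.94 tilt [ 7.e-04  4.e-04 -1.e+00] q6 -1.2 w 0.0749 F [-0.1  0.4  0.6]
turn az -0.86 then shift [0.0044 0.0002 0.0196]
```

play_rows --rows '[[[0.0043,0.0002,0.01],[0,0,-0.9],0.075],[[0,0,0.009],[0,0,0],0.075],[[0,0,0],[0,0,0],0.075],[[0,0,0],[0,0,0],0.0],[[0,0,0],[0,0,0],0.0],[[0,0,0],[0,0,0],0.0],[[0,0,0],[0,0,0],0.0],[[0,0,0],[0,0,0],0.0]]'

```text
t: 12.23
ee_pos: [0.4651, 0.3518, 0.0039]
eef_rot: [-0.298, 3.127, 0.001]
force: [0.9, 0.5, 5.0]
grip_width: 0.0585
finger_force: 30.0
```

```bash
python3 -c "
from h import *
go(.465,.3517,.0035,100.8);print(env.sense()['finger_force'])"
```

```text
t 12.23 pos [0.4651 0.3518 0.0039] yaw 100.88 tilt [ 8.e-04  5.e-04 -1.e+00] q6 -1.22 w 0.0585 F [0.9 0.5 5. ]
turn az 0.08 then shift [ 0.0002 -0.      0.0004]
30.00084489583969
```

play_rows --rows '[[[0,0,-0.01],[0,0,0],0.0],[[0,0,-0.03],[0,0,0],0.0],[[0,0,-0.03],[0,0,0],0.0],[[0.0014,-0.0289,-0.01],[0,0,0],0.0],[[0.0014,-0.0289,0],[0,0,0],0.0],[[0.0014,-0.0289,0],[0,0,0],0.0],[[0.0014,-0.0289,0],[0,0,0],0.0],[[0.0014,-0.0289,0],[0,0,0],0.0],[[0.0014,-0.0289,0],[0,0,0],0.0],[[0.0014,-0.0289,0],[0,0,0],0.0],[[0.0014,-0.0289,0],[0,0,0],0.0],[[0.0014,-0.0289,0],[0,0,0],0.0],[[0.0014,-0.0289,0],[0,0,0],0.0],[[0.0014,-0.0289,0],[0,0,0],0.0],[[0.0014,-0.0289,0],[0,0,0],0.0],[[0,0,0],[0,0,0],0.0],[[0,0,0],[0,0,0],0.0],[[0,0,0],[0,0,0],0.0]]'

```text
t: 13.73
ee_pos: [0.5135, 0.008, 0.0838]
eef_rot: [0.297, -3.127, -0.0]
force: [-0.6, -0.0, -0.7]
grip_width: 0.0585
finger_force: 30.0
```

```bash
python3 -c "
from h import *
go(.5135,.0082,.0274,100.8);print(env.sense()['finger_force'])"
```

```text
t 13.73 pos [0.5135 0.008  0.0838] yaw 100.86 tilt [-1.e-04  1.e-04 -1.e+00] q6 -1.86 w 0.0585 F [-0.6 -0.  -0.7]
turn az 0.06 then shift [-0.      0.0002  0.0564]
29.99984174966812
```

play_rows --rows '[[[0,0,0.02],[0,0,0],0.0],[[0,0.0002,0.02],[0,0,0],0.0],[[0,0,0.01],[0,0,0],0.0],[[0,0,0.006],[0,0,0],0.0],[[0,0,0],[0,0,0],0.0],[[0,0,0],[0,0,0],0.0]]'

```text
t: 14.23
ee_pos: [0.5137, 0.0085, 0.0276]
eef_rot: [0.299, -3.127, -0.0]
force: [0.1, 0.2, -0.9]
grip_width: 0.0587
finger_force: 30.0
```

```bash
python3 -c "
from h import *
go(.5135,.0082,.0274,100.8)"
```

```text
t 14.23 pos [0.5137 0.0085 0.0276] yaw 100.93 tilt [-2.e-04  0.e+00 -1.e+00] q6 -1.86 w 0.0587 F [ 0.1  0.2 -0.9]
turn az 0.13 then shift [ 0.0003 -0.0003  0.0002]
```

play_rows --rows '[[[0,0,0.0005],[0,0,0],0.0],[[0,0,0],[0,0,0],0.075],[[0,0,0],[0,0,0],0.075],[[0,0,-0.01],[0,0,0],0.075],[[0,0,-0.03],[0,0,0],0.075],[[0,0,-0.04],[0,0,0],0.075],[[0,0,-0.04],[0,0,0],0.075],[[0,0.031,-0.01],[0,0,0],0.075],[[0,0.031,0],[0,0,0],0.075],[[0,0.031,0],[0,0,0],0.075],[[0,0.031,0],[0,0,0],0.075],[[0,0.031,0],[0,0,0],0.075],[[0,0.031,0],[0,0,0],0.075]]'

```text
t: 15.32
ee_pos: [0.478, 0.192, 0.158]
eef_rot: [-0.298, 3.127, 0.0]
force: [0.9, 0.5, -0.0]
grip_width: 0.0747
finger_force: 0.0
```

```bash
python3 -c "
from h import *
p,d=discs()
cv2.imwrite('pics/c2.png',cv2.resize(p[130:290,160:440,::-1],None,fx=2.8,fy=2.8,interpolation=cv2.INTER_CUBIC))
go(.5929,.3673,.0035,100.8)"
```

```text
disc px [217.6 184.1] 236 xy@.009 [0.5963 0.3677] @.032 [0.5933 0.3629] @.039 [0.5924 0.3615]
disc px [330.1 211.1] 288 xy@.009 [0.516  0.0067] @.032 [0.5142 0.0076] @.039 [0.5137 0.0079]
knob [ 0.45045728 -0.00376489]
t 15.37 pos [0.4771 0.1963 0.158 ] yaw 100.95 tilt [ 6.0e-04  1.9e-03 -1.0e+00] q6 -1.49 w 0.0748 F [-2.6  4.1 -0.1]
turn az 0.15 then shift [-0.1457  0.146   0.1549]
```

View pics/c2.png

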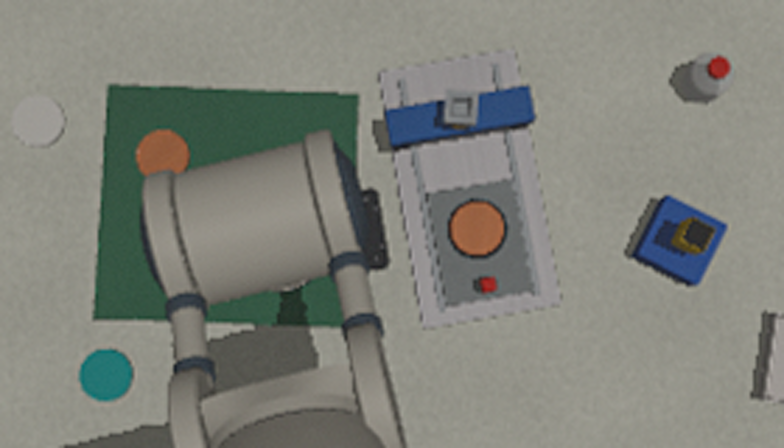

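Disc 1 sits centred on the platen at crop (478,228), knob at (487,285); the other disc is still at (163,155).

play_rows --rows '[[[-0.0182,0.0182,0],[0,0,0],0.075],[[-0.0182,0.0182,0],[0,0,0],0.075],[[-0.0182,0.0182,0],[0,0,0],0.075],[[-0.0182,0.0182,0],[0,0,0],0.075],[[-0.0182,0.0182,0],[0,0,0],0.075],[[-0.0182,0.0182,0],[0,0,0],0.075],[[-0.0182,0.0182,0],[0,0,0],0.075],[[-0.0182,0.0182,0],[0,0,0],0.075],[[0,0,0.03],[0,0,0],0.075],[[0,0,0.03],[0,0,0],0.075],[[0,0,0.03],[0,0,0],0.075],[[0,0,0.03],[0,0,0],0.075],[[0,0,0.01],[0,0,0],0.075],[[0,0,0],[0,0,0],0.075],[[0,0,0],[0,0,0],0.075]]'

```text
t: 16.62
ee_pos: [0.5945, 0.3613, 0.0282]
eef_rot: [-0.298, 3.127, 0.0]
force: [0.4, 0.1, 0.2]
grip_width: 0.0748
finger_force: 0.0
```

```bash
python3 -c "
from h import *
go(.5929,.3673,.0037,100.8)"
```

```text
t 16.62 pos [0.5945 0.3613 0.0282] yaw 100.89 tilt [ 5.e-04  2.e-04 -1.e+00] q6 -1.3 w 0.0748 F [0.4 0.1 0.2]
turn az 0.09 then shift [0.0004 0.0062 0.0245]
```

play_rows --rows '[[[0.0004,0.0062,0],[0,0,0.1],0.075],[[0,0,0.012],[0,0,0],0.075],[[0,0,0.0122],[0,0,0],0.075],[[0,0,0],[0,0,0],0.075],[[0,0,0],[0,0,0],0.0],[[0,0,0],[0,0,0],0.0],[[0,0,0],[0,0,0],0.0],[[0,0,0],[0,0,0],0.0],[[0,0,0],[0,0,0],0.0]]'

```text
t: 17.37
ee_pos: [0.5922, 0.367, 0.0024]
eef_rot: [0.295, -3.127, 0.0]
force: [0.5, -0.3, -1.0]
grip_width: 0.0589
finger_force: 30.0
```

```bash
python3 -c "
from h import *
go(.5135,.0082,.0345,100.8);print(env.sense()['finger_force'])"
```

```text
t 17.37 pos [0.5922 0.367  0.0024] yaw 100.79 tilt [-5.e-04 -3.e-04 -1.e+00] q6 -1.29 w 0.0589 F [ 0.5 -0.3 -1. ]
turn az -0.01 then shift [ 0.1446 -0.3377 -0.032 ]
29.999696016311646
```

play_rows --rows '[[[0,0,-0.01],[0,0,0],0.0],[[0,0,-0.03],[0,0,0],0.0],[[0,0,-0.04],[0,0,0],0.0],[[0,0,-0.04],[0,0,0],0.0],[[0.012,-0.0281,0],[0,0,0],0.0],[[0.012,-0.0281,0],[0,0,0],0.0],[[0.012,-0.0281,0],[0,0,0],0.0],[[0.012,-0.0281,0],[0,0,0],0.0],[[0.012,-0.0281,0],[0,0,0],0.0],[[0.012,-0.0281,0],[0,0,0],0.0],[[0.012,-0.0281,0],[0,0,0],0.0],[[0.012,-0.0281,0],[0,0,0],0.0],[[0.012,-0.0281,0],[0,0,0],0.0],[[0.012,-0.0281,0],[0,0,0],0.0],[[0.012,-0.0281,0],[0,0,0],0.0],[[0.012,-0.0281,0],[0,0,0],0.0],[[0,0,0.03],[0,0,0],0.0],[[0,0,0.02],[0,0,0],0.0],[[0,0,0],[0,0,0],0.0],[[0,0,0],[0,0,0],0.0]]'

```text
t: 19.03
ee_pos: [0.5137, 0.009, 0.0729]
eef_rot: [0.295, -3.126, -0.001]
force: [-0.5, 0.6, -1.5]
grip_width: 0.0585
finger_force: 30.0
```

```bash
python3 -c "
from h import *
go(.5138,.008,.0333,100.8);print(env.sense()['finger_force'])"
```

```text
t 19.03 pos [0.5137 0.009  0.0729] yaw 100.79 tilt [-1.5e-03  2.0e-04 -1.0e+00] q6 -1.86 w 0.0585 F [-0.5  0.6 -1.5]
turn az -0.01 then shift [ 0.0001 -0.001   0.0396]
29.999778270721436
```

play_rows --rows '[[[0,-0.001,0.02],[0,0,0],0.0],[[0,0,0.012],[0,0,0],0.0],[[0,0,0.0064],[0,0,0],0.0],[[0,0,0],[0,0,0],0.0],[[0,0,0],[0,0,0],0.0]]'

```text
t: 19.45
ee_pos: [0.5148, 0.0082, 0.0352]
eef_rot: [-0.296, 3.127, -0.0]
force: [-0.2, 0.1, -0.7]
grip_width: 0.0589
finger_force: 30.0
```

```bash
python3 -c "
from h import *
go(.5138,.008,.0333,100.8)"
```

```text
t 19.45 pos [0.5148 0.0082 0.0352] yaw 100.82 tilt [ 8.e-04 -1.e-04 -1.e+00] q6 -1.86 w 0.0589 F [-0.2  0.1 -0.7]
turn az 0.02 then shift [0.0011 0.     0.0019]
```

play_rows --rows '[[[0.001,0,0.0018],[0,0,0],0.0],[[0,0,0],[0,0,0],0.0],[[0,0,0.0004],[0,0,0],0.0],[[0,0,0],[0,0,0],0.075],[[0,0,0],[0,0,0],0.075],[[0,0,-0.01],[0,0,0],0.075],[[0,0,-0.03],[0,0,0],0.075],[[0,0,-0.04],[0,0,0],0.075],[[0,0,-0.04],[0,0,0],0.075],[[0,0.04,0],[0,0,0],0.05],[[0,0.04,0],[0,0,0],0.05],[[0,0.04,0],[0,0,0],0.05],[[0,0.04,0],[0,0,0],0.05],[[0,0,0],[0,0,0],0.05]]'

```text
t: 20.62
ee_pos: [0.4818, 0.1705, 0.1532]
eef_rot: [-0.301, 3.126, 0.002]
force: [-1.5, -1.5, -0.3]
grip_width: 0.0505
finger_force: 0.0
```

```bash
python3 -c "
from h import *
p,d=discs()
P=np.array([.5135,.0082,.025])-[.0024,.001,0]
print('platen px',proj('top',P),'at .039 px',proj('top',P+[0,0,.014]))
W=world('top',d); 
for c,a,b in blobs(masks(p)['copper'],100): print(np.percentile(W[b][:,2],[10,50,90]), cv2.minAreaRect(np.argwhere(b).astype(np.float32))[1])
cv2.imwrite('pics/c3.png',cv2.resize(p[150:250,280:380,::-1],None,fx=5,fy=5,interpolation=cv2.INTER_CUBIC))
q,_=eyes.read_camera('scene'); cv2.imwrite('pics/s3.png',cv2.resize(q[180:300,240:400,::-1],None,fx=5,fy=5,interpolation=cv2.INTER_CUBIC))
go(.4497,-.004,.035,100.8)"
```

```text
disc px [329.7 214.5] 416 xy@.009 [0.5049 0.0077] @.032 [0.5033 0.0086] @.039 [0.5028 0.0088]
knob [ 0.45020805 -0.0040466 ]
platen px [[329.77932107 211.48964443]] at .039 px [[329.94801624 211.1546651 ]]
[0.02986167 0.03721412 0.04248677] (18.48117446899414, 25.55115509033203)
t 20.72 pos [0.483  0.1663 0.1529] yaw 100.97 tilt [ 6.e-04  0.e+00 -1.e+00] q6 -1.55 w 0.05 F [ 0.3 -1.  -0.1]
turn az 0.17 then shift [ 0.0647 -0.1611  0.1178]
```

View pics/s3.png

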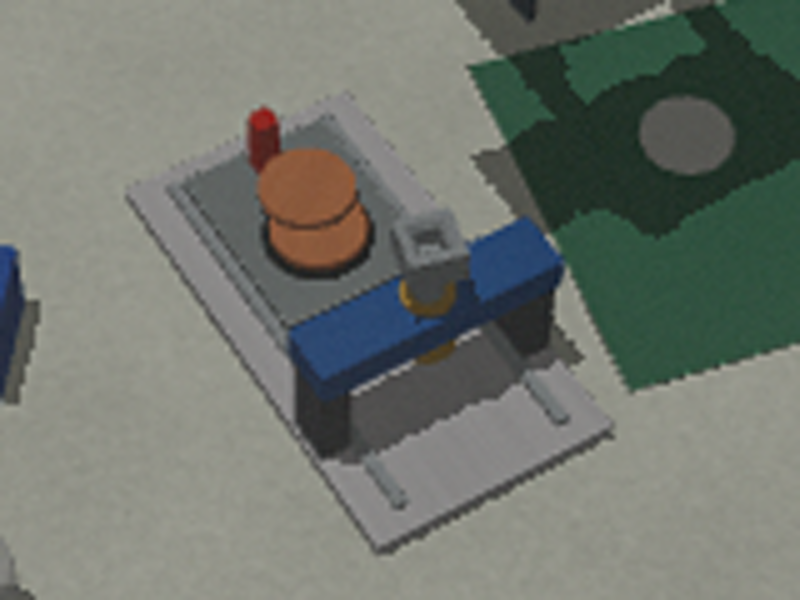

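The second disc lies flat but ~20 mm off toward the knob (scene crop: upper disc (308,187), lower (320,240)); it needs regrasping and recentring.

```bash
python3 -c "
from h import *
p,d=eyes.read_camera('top')
b=[b for c,a,b in blobs(masks(p)['copper'],200)][0]
pts=np.argwhere(b)[:,::-1]; f=cal('top')[1]
r=.03*f/1.36; v1=pts[:,1].max()+.5-r; v0=pts[:,1].min()-.5+r
print(r,v0,v1,pts[:,1].min(),pts[:,1].max())
lo=pts[pts[:,1]>v1]; u1=(lo[:,0].min()+lo[:,0].max())/2; hi=pts[pts[:,1]<v0]; u0=(hi[:,0].min()+hi[:,0].max())/2
print('upper',u1,v1,plane('top',(u1,v1),.039)+OFF,'lower',u0,v0,plane('top',(u0,v0),.032)+OFF)
W=world('top',d); h=b&(W[...,2]>.0365); print(W[h].mean(0),h.sum())
q,_=eyes.read_camera('scene')
"
```

```text
10.290129972703836 211.79012997270382 219.20987002729618 202 229
upper 329.0 219.20987002729618 [[0.48820534 0.01082025]] lower 330.0 211.79012997270382 [[0.51203382 0.00774951]]
[0.48568608 0.00871557 0.04005282] 230
```

play_rows --rows '[[[0.0047,-0.031,0],[0,0,0.15],0.075],[[0.0047,-0.031,0],[0,0,0],0.075],[[0.0047,-0.031,0],[0,0,0],0.075],[[0.0047,-0.031,0],[0,0,0],0.075],[[0.0047,-0.031,0],[0,0,0],0.075],[[0,0,0.03],[0,0,0],0.075],[[0,0,0.03],[0,0,0],0.075],[[0,0,0.025],[0,0,0],0.075],[[0,0,0],[0,0,0],0.075],[[0,0,0],[0,0,0],0.075]]'

```text
t: 21.65
ee_pos: [0.4883, 0.0073, 0.0669]
eef_rot: [0.288, -3.126, -0.001]
force: [0.5, 0.1, 0.5]
grip_width: 0.0751
finger_force: 0.0
```

```bash
python3 -c "
from h import *
go(.489,.0095,.0345,100.8)"
```

```text
t 21.65 pos [0.4883 0.0073 0.0669] yaw 100.54 tilt [-2.5e-03  2.0e-04 -1.0e+00] q6 -1.86 w 0.0751 F [0.5 0.1 0.5]
turn az -0.26 then shift [-0.0012  0.002   0.0324]
```

play_rows --rows '[[[-0.001,0.002,0.016],[0,0,-0.2],0.075],[[0,0,0.012],[0,0,0],0.075],[[0,0,0.002],[0,0,0],0.075],[[0,0,0],[0,0,0],0.075]]'

```text
t: 21.98
ee_pos: [0.49, 0.0102, 0.0381]
eef_rot: [-0.296, 3.127, -0.0]
force: [0.5, -0.0, 0.9]
grip_width: 0.075
finger_force: 0.0
```

```bash
python3 -c "
from h import *
go(.489,.0095,.0345,100.8)"
```

```text
t 21.98 pos [0.49   0.0102 0.0381] yaw 100.82 tilt [ 6.e-04 -1.e-04 -1.e+00] q6 -1.86 w 0.075 F [ 0.5 -0.   0.9]
turn az 0.02 then shift [ 0.0012 -0.0004  0.0036]
```

play_rows --rows '[[[0.001,0,0.0034],[0,0,0],0.075],[[0,0,0],[0,0,0],0.075],[[0,0,0],[0,0,0],0.0],[[0,0,0],[0,0,0],0.0],[[0,0,0],[0,0,0],0.0],[[0,0,0],[0,0,0],0.0],[[0,0,0],[0,0,0],0.0]]'

```text
t: 22.57
ee_pos: [0.4888, 0.0102, 0.034]
eef_rot: [-0.297, 3.127, -0.0]
force: [-1.2, -1.0, 6.9]
grip_width: 0.0586
finger_force: 30.0
```

```bash
python3 -c "
from h import *
go(.513,.008,.0345,100.8)"
```

```text
t 22.57 pos [0.4888 0.0102 0.034 ] yaw 100.85 tilt [ 5.e-04 -1.e-04 -1.e+00] q6 -1.86 w 0.0586 F [-1.2 -1.   6.9]
turn az 0.05 then shift [-0.0233 -0.0067 -0.0005]
```

play_rows --rows '[[[0,0,-0.004],[0,0,0],0.0],[[-0.0078,-0.0022,0],[0,0,0],0.0],[[-0.0078,-0.0022,0],[0,0,0],0.0],[[-0.0077,-0.0023,0],[0,0,0],0.0],[[0,0,0],[0,0,0],0.0],[[0,0,0.0036],[0,0,0],0.0],[[0,0,0],[0,0,0],0.0]]'

```text
t: 23.15
ee_pos: [0.5132, 0.008, 0.0337]
eef_rot: [-0.297, 3.127, -0.0]
force: [0.2, 0.1, -0.4]
grip_width: 0.0585
finger_force: 30.0
```

```bash
python3 -c "
from h import *
go(.513,.008,.034,100.8)"
```

```text
t 23.15 pos [0.5132 0.008  0.0337] yaw 100.84 tilt [ 7.e-04 -1.e-04 -1.e+00] q6 -1.86 w 0.0585 F [ 0.2  0.1 -0.4]
turn az 0.04 then shift [ 0.0002  0.     -0.0003]
```

play_rows --rows '[[[0,0,0],[0,0,0],0.07],[[0,0,0],[0,0,0],0.07],[[0,0,-0.01],[0,0,0],0.07],[[0,0,-0.03],[0,0,0],0.07],[[0,0,-0.02],[0,0,7],0.07],[[0,0,0],[0,0,7],0.07],[[0,0,0],[0,0,7],0.07],[[0,0,0],[0,0,7],0.07],[[0,0,0],[0,0,7],0.07],[[0,0,0],[0,0,7],0.07],[[0,0,0],[0,0,7],0.07],[[0,0,0],[0,0,7],0.07],[[0,0,0],[0,0,7],0.07],[[0,0,0],[0,0,7],0.07],[[0,0,0],[0,0,7],0.07],[[0,0,0],[0,0,7],0.07],[[0,0,0],[0,0,6],0.07],[[0,0,0],[0,0,0],0.07],[[0,0,0],[0,0,0],0.07]]'

```text
t: 24.73
ee_pos: [0.5127, 0.0081, 0.0946]
eef_rot: [1.997, 2.425, 0.0]
force: [-0.1, -0.7, -0.1]
grip_width: 0.0702
finger_force: 0.0
```

```bash
python3 -c "
from h import *
go(.5135,.0082,.0275,10.8)"
```

```text
t 24.73 pos [0.5127 0.0081 0.0946] yaw 11.04 tilt [ 2.e-04 -0.e+00 -1.e+00] q6 -0.29 w 0.0702 F [-0.1 -0.7 -0.1]
turn az 0.24 then shift [-0.0001  0.0008  0.0671]
```

play_rows --rows '[[[0,0.0008,0.03],[0,0,0.2],0.07],[[0,0,0.025],[0,0,0],0.07],[[0,0,0.0115],[0,0,0],0.07],[[0,0,0],[0,0,0],0.07],[[0,0,0],[0,0,0],0.07]]'

```text
t: 25.15
ee_pos: [0.5133, 0.0083, 0.0276]
eef_rot: [-2.002, -2.42, 0.001]
force: [0.0, -0.1, 0.2]
grip_width: 0.0702
finger_force: 0.0
```

```bash
python3 -c "
from h import *
go(.5135,.0082,.0275,10.8)"
```

```text
t 25.15 pos [0.5133 0.0083 0.0276] yaw 10.8 tilt [-1.1e-03  1.0e-04 -1.0e+00] q6 -0.29 w 0.0702 F [ 0.  -0.1  0.2]
turn az -0.0 then shift [-0.0001  0.0002  0.0001]
```

Close on both discs, release, rise, turn back, and move aside to look.

play_rows --rows '[[[0,0,0],[0,0,0],0.0],[[0,0,0],[0,0,0],0.0],[[0,0,0],[0,0,0],0.0],[[0,0,0],[0,0,0],0.0]]'

```text
t: 25.48
ee_pos: [0.5141, 0.0082, 0.0286]
eef_rot: [2.004, 2.417, 0.001]
force: [-0.4, -0.0, 9.2]
grip_width: 0.0589
finger_force: 30.0
```

play_rows --rows '[[[0,0,0],[0,0,0],0.07],[[0,0,0],[0,0,0],0.07],[[0,0,-0.01],[0,0,0],0.07],[[0,0,-0.03],[0,0,0],0.07],[[0,0,-0.04],[0,0,0],0.07],[[0,0,-0.04],[0,0,0],0.07],[[0.04,0,0],[0,0,0],0.07],[[0.04,0,0],[0,0,0],0.07],[[0.04,0,0],[0,0,0],0.07],[[0.04,0,0],[0,0,0],0.07],[[0,0,0],[0,0,0],0.07]]'

```text
t: 26.4
ee_pos: [0.4824, 0.171, 0.1486]
eef_rot: [-2.001, -2.421, -0.002]
force: [-0.3, -1.3, 0.9]
grip_width: 0.0702
finger_force: 0.0
```

```bash
python3 -c "
from h import *
go(.5135,.0082,.0275,10.8)
p,d=discs()
b=[b for c,a,b in blobs(masks(p)['copper'],200)][0]
pts=np.argwhere(b); print(pts.max(0)-pts.min(0)+1)
q,_=eyes.read_camera('scene'); cv2.imwrite('pics/s4.png',cv2.resize(q[180:300,240:400,::-1],None,fx=5,fy=5,interpolation=cv2.INTER_CUBIC))
"
```

```text
t 26.4 pos [0.4824 0.171  0.1486] yaw 10.87 tilt [ 5.0e-04  1.6e-03 -1.0e+00] q6 0.03 w 0.0702 F [-0.3 -1.3  0.9]
turn az 0.07 then shift [-0.1659 -0.      0.1209]
disc px [330.1 210.9] 292 xy@.009 [0.5165 0.0065] @.032 [0.5148 0.0074] @.039 [0.5142 0.0076]
knob [ 0.45020805 -0.0040466 ]
[19 19]
```

View pics/s4.png

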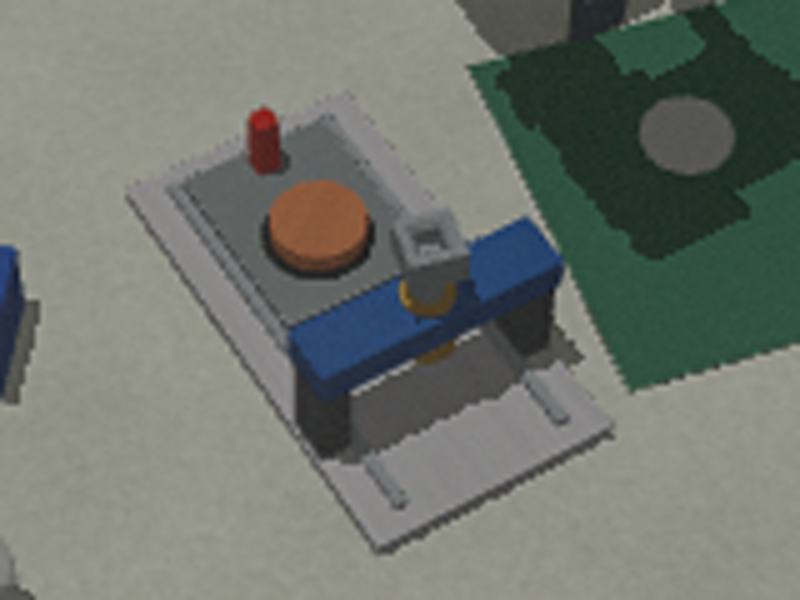

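Stack is now aligned and centred (crop (320,230)). Next: grip the knob and push home.

play_rows --rows '[[[0,0,0],[0,0,-7],0.05],[[0,0,0],[0,0,-7],0.05],[[0,0,0],[0,0,-7],0.05],[[0,0,0],[0,0,-7],0.05],[[0,0,0],[0,0,-7],0.05],[[0,0,0],[0,0,-7],0.05],[[0,0,0],[0,0,-7],0.05],[[0,0,0],[0,0,-7],0.05],[[0,0,0],[0,0,-7],0.05],[[0,0,0],[0,0,-7],0.05],[[0,0,0],[0,0,-7],0.05],[[0,0,0],[0,0,-7],0.05],[[0,0,0],[0,0,-6],0.05]]'

```text
t: 27.58
ee_pos: [0.4843, 0.1641, 0.148]
eef_rot: [-0.299, 3.127, -0.0]
force: [0.8, -0.2, -0.2]
grip_width: 0.0498
finger_force: 0.0
```

play_rows --rows '[[[0.0108,-0.0276,0],[0,0,0],0.05],[[0.0108,-0.0276,0],[0,0,0],0.05],[[0.0108,-0.0276,0],[0,0,0],0.05],[[0.0108,-0.0276,0],[0,0,0],0.05],[[0.0108,-0.0276,0],[0,0,0],0.05],[[0.0108,-0.0276,0],[0,0,0],0.05],[[0,0,0.03],[0,0,0],0.05],[[0,0,0.02],[0,0,0],0.05],[[0,0,0],[0,0,0],0.05],[[0,0,0],[0,0,0],0.05]]'

```text
t: 28.42
ee_pos: [0.4503, -0.0101, 0.0976]
eef_rot: [0.289, -3.126, -0.001]
force: [-1.0, 0.1, 0.6]
grip_width: 0.0501
finger_force: 0.0
```

```bash
python3 -c "
from h import *
go(.4497,-.004,.036,100.8)"
```

```text
t 28.42 pos [ 0.4503 -0.0101  0.0976] yaw 100.57 tilt [-2.e-03  2.e-04 -1.e+00] q6 -1.91 w 0.0501 F [-1.   0.1  0.6]
turn az -0.23 then shift [-0.0007  0.006   0.0616]
```

play_rows --rows '[[[-0.0007,0.006,0],[0,0,-0.2],0.05],[[0,0,0.03],[0,0,0],0.05],[[0,0,0.025],[0,0,0],0.05],[[0,0,0.006],[0,0,0],0.05],[[0,0,0],[0,0,0],0.05],[[0,0,0],[0,0,0],0.0],[[0,0,0],[0,0,0],0.0],[[0,0,0],[0,0,0],0.0],[[0,0,0],[0,0,0],0.0],[[0,0,0],[0,0,0],0.0]]'

```text
t: 29.25
ee_pos: [0.4509, -0.0033, 0.0373]
eef_rot: [-0.297, 3.126, -0.0]
force: [1.0, -0.0, 0.2]
grip_width: 0.0196
finger_force: 0.0
```

```bash
python3 -c "
from h import *
go(.4497,-.004,.036,100.8)"
```

```text
t 29.25 pos [ 0.4509 -0.0033  0.0373] yaw 100.84 tilt [ 1.1e-03 -2.0e-04 -1.0e+00] q6 -1.9 w 0.0196 F [ 1.  -0.   0.2]
turn az 0.04 then shift [ 0.0013 -0.0005  0.0012]
```

play_rows --rows '[[[0.0005,0,0],[0,0,0],0.0],[[0,0,0],[0,0,0],0.0],[[0,0,0],[0,0,0],0.0],[[-0.002,0,0],[0,0,0],0.0],[[-0.004,0,0],[0,0,0],0.0],[[-0.006,0,0],[0,0,0],0.0],[[-0.006,0,0],[0,0,0],0.0],[[-0.006,0,0],[0,0,0],0.0],[[-0.006,0,0],[0,0,0],0.0],[[-0.006,0,0],[0,0,0],0.0],[[-0.006,0,0],[0,0,0],0.0],[[-0.006,0,0],[0,0,0],0.0],[[0,0,0],[0,0,0],0.0]]'

```text
t: 30.33
ee_pos: [0.4988, 0.0054, 0.0371]
eef_rot: [-0.297, 3.125, -0.001]
force: [3.7, -5.4, 6.0]
grip_width: 0.0159
finger_force: 30.0
```

play_rows --rows '[[[-0.006,-0.0002,0],[0,0,0],0.0],[[-0.006,0,0],[0,0,0],0.0],[[-0.006,0,0],[0,0,0],0.0],[[-0.006,0,0],[0,0,0],0.0],[[-0.006,0,0],[0,0,0],0.0],[[-0.006,0,0],[0,0,0],0.0],[[-0.006,0,0],[0,0,0],0.0],[[-0.006,0,0],[0,0,0],0.0],[[-0.006,0,0],[0,0,0],0.0],[[-0.005,0,0],[0,0,0],0.0],[[-0.004,0,0],[0,0,0],0.0],[[-0.002,0,0],[0,0,0],0.0],[[0,0,0],[0,0,0],0.0]]'

```text
t: 31.42
ee_pos: [0.5617, 0.0175, 0.0371]
eef_rot: [-0.297, 3.126, -0.001]
force: [1.3, -1.8, 6.0]
grip_width: 0.0163
finger_force: 30.0
```

play_rows --rows '[[[-0.002,0,0],[0,0,0],0.0],[[-0.002,0,0],[0,0,0],0.0],[[0,0,0],[0,0,0],0.0]]'

```text
t: 31.67
ee_pos: [0.5652, 0.0182, 0.0371]
eef_rot: [-0.297, 3.127, -0.001]
force: [-0.0, -3.2, 8.4]
grip_width: 0.0161
finger_force: 30.0
```

play_rows --rows '[[[-0.0015,0,0],[0,0,0],0.0],[[0,0,0],[0,0,0],0.0]]'

```text
t: 31.83
ee_pos: [0.5666, 0.0185, 0.0371]
eef_rot: [-0.297, 3.127, -0.001]
force: [-0.7, -3.3, 8.1]
grip_width: 0.0155
finger_force: 30.0
```

play_rows --rows '[[[-0.002,0,0],[0,0,0],0.0],[[0,0,0],[0,0,0],0.0]]'

```text
t: 32.0
ee_pos: [0.5686, 0.0188, 0.0371]
eef_rot: [-0.297, 3.127, -0.001]
force: [-1.0, -3.3, 8.3]
grip_width: 0.0158
finger_force: 30.0
```

play_rows --rows '[[[-0.0015,0,0],[0,0,0],0.0],[[0,0,0],[0,0,0],0.0]]'

```text
t: 32.17
ee_pos: [0.5687, 0.0189, 0.0371]
eef_rot: [0.297, -3.126, 0.001]
force: [-9.0, -7.7, 14.9]
grip_width: 0.0159
finger_force: 30.0
```

play_rows --rows '[[[-0.0015,0,0],[0,0,0],0.0],[[0,0,0],[0,0,0],0.0]]'

```text
t: 32.33
ee_pos: [0.5688, 0.0189, 0.037]
eef_rot: [0.297, -3.123, 0.001]
force: [-15.6, -10.9, 21.2]
grip_width: 0.0157
finger_force: 30.0
```

play_rows --rows '[[[0.003,0,0],[0,0,0],0.0],[[0,0,0],[0,0,0],0.04],[[0,0,0],[0,0,0],0.04],[[0,0,-0.01],[0,0,0],0.04],[[0.001,0,-0.03],[0,0,0],0.04],[[0.03,0,-0.03],[0,0,0],0.04],[[0.03,0,-0.03],[0,0,0],0.04],[[0.03,0,-0.03],[0,0,0],0.06],[[0.03,-0.03,-0.03],[0,0,0],0.06],[[0,-0.03,-0.03],[0,0,0],0.06],[[0,-0.03,-0.02],[0,0,0],0.06],[[0,-0.03,0],[0,0,0],0.06],[[0,0,0],[0,0,0],0.06]]'

```text
t: 33.42
ee_pos: [0.48, -0.118, 0.2407]
eef_rot: [-0.293, 3.124, -0.005]
force: [-1.2, 0.0, -1.1]
grip_width: 0.0595
finger_force: 0.0
```

```bash
python3 -c "
from h import *
s=env.sense(); print(s['joint_pos'].round(3))
p,d=discs(); W=world('top',d)
W[...,:2]+=OFF
q,_=eyes.read_camera('scene')
a=cv2.resize(p[145:195,295:355,::-1],None,fx=6,fy=6,interpolation=cv2.INTER_CUBIC)
b=cv2.resize(p[190:240,375:435,::-1],None,fx=6,fy=6,interpolation=cv2.INTER_CUBIC)
c=cv2.resize(q[210:270,290:350,::-1],None,fx=5,fy=5,interpolation=cv2.INTER_CUBIC)
e=cv2.resize(q[205:265,200:260,::-1],None,fx=5,fy=5,interpolation=cv2.INTER_CUBIC)
im=np.zeros((600,720,3),np.uint8); im[:300,:360]=a; im[:300,360:]=b; im[300:,:300]=c; im[300:,360:660]=e; cv2.imwrite('pics/m5.png',im)
go(.5,-.2185,.1,0)
# handle by mask
m=masks(p); t=(W[...,2]>.125)&(W[...,2]<.16)&(abs(W[...,0]-.5)<.05)&(abs(W[...,1]+.22)<.05)
print('handle',cv2.minAreaRect((plane('top',np.argwhere(t)[:,::-1],.137)+OFF).astype(np.float32)))
print('head px pred',proj('top',[.6315-.0024,.0306-.001,.152]))
"
```

```text
[-3.610e-01  2.790e-01  1.625e+00 -1.000e-03  1.233e+00 -2.119e+00]
knob [0.56543789 0.01776577]
t 33.52 pos [ 0.4782 -0.1143  0.239 ] yaw 100.74 tilt [ 4.e-04  0.e+00 -1.e+00] q6 -2.11 w 0.0599 F [ 0.4 -0.3 -0.6]
turn az 100.74 then shift [-0.1042  0.0217  0.139 ]
handle ((0.0, 0.0), (0.0, 0.0), 0.0)
head px pred [[324.29574324 167.71053236]]
```

View pics/m5.png

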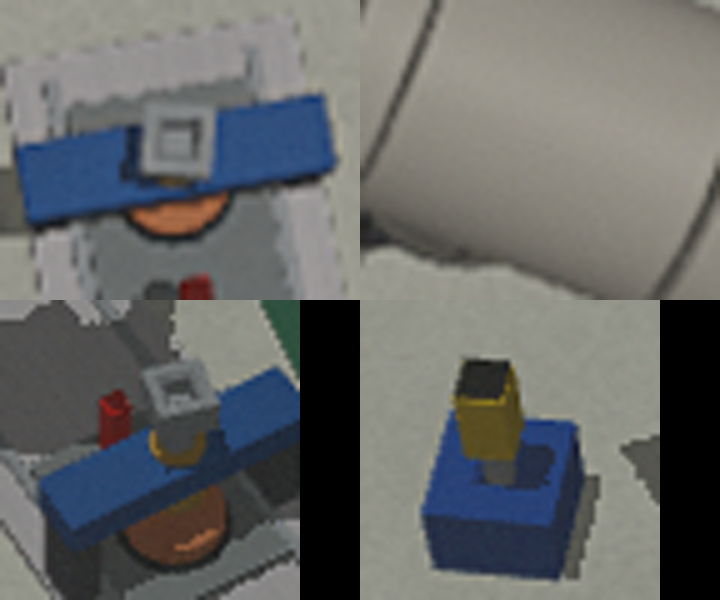

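Stack sits under the foot with the shuttle home (knob moved to 65 mm from the screw). The head is turned a few degrees; measuring its yaw and the driver's yaw by line segments.

Run:
```python
from h import *
p,_=eyes.read_camera("top"); q,_=eyes.read_camera("scene")
T=np.load("top0.npz")['p'];S=np.load("scene0.npz")['p']
lsd=cv2.createLineSegmentDetector()
def lines(n,img,u0,v0,w,h,z,lab):
    F=6; g=cv2.resize(cv2.cvtColor(img[v0:v0+h,u0:u0+w],cv2.COLOR_RGB2GRAY),None,fx=F,fy=F,interpolation=cv2.INTER_CUBIC)
    L=lsd.detect(g)[0][:,0]
    for l in L:
        ln=np.hypot(l[2]-l[0],l[3]-l[1])
        if ln<22: continue
        a=(l.reshape(2,2)+.5)/F-.5+[u0,v0]; X=plane(n,a,z); d=X[1]-X[0]
        ang=(np.degrees(np.arctan2(d[1],d[0]))+45)%90-45
        print(lab,n,"len mm",(np.linalg.norm(d)*1000).round(),"mid",(X.mean(0)+(OFF if n=="top" else 0)).round(4),"ang",ang.round(1))
lines("top",p,310,155,30,26,.151,"head")
lines("scene",q,314,218,24,22,.151,"head")
lines("top",T,388,198,32,34,.137,"drv")
lines("scene",S,212,212,30,34,.137,"drv")
```

```text
head top len mm 33.0 mid [0.6143 0.0321] ang -1.9
head top len mm 22.0 mid [0.6282 0.0484] ang -4.9
head top len mm 11.0 mid [0.6003 0.0041] ang -20.2
head top len mm 14.0 mid [0.6296 0.0245] ang -0.4
head top len mm 19.0 mid [0.5993 0.0295] ang 1.8
head top len mm 33.0 mid [0.6311 0.0133] ang -2.7
head top len mm 12.0 mid [0.6384 0.056 ] ang -1.3
head top len mm 12.0 mid [0.6024 0.0148] ang 22.0
head top len mm 17.0 mid [0.6419 0.0296] ang 2.1
head top len mm 13.0 mid [ 0.6057 -0.0034] ang 2.8
head top len mm 15.0 mid [0.6346 0.0196] ang -5.3
head top len mm 12.0 mid [0.6358 0.0322] ang 4.2
head top len mm 15.0 mid [0.6563 0.0395] ang 0.5
head top len mm 12.0 mid [0.6294 0.0563] ang -0.5
head scene len mm 33.0 mid [0.6491 0.0306] ang -3.6
head scene len mm 11.0 mid [0.6363 0.0282] ang -20.4
head scene len mm 23.0 mid [0.6343 0.0144] ang -4.1
head scene len mm 21.0 mid [0.6148 0.0264] ang -3.8
drv top len mm 13.0 mid [ 0.5411 -0.1814] ang -44.4
drv top len mm 11.0 mid [ 0.4666 -0.1727] ang 43.1
drv top len mm 72.0 mid [ 0.5299 -0.218 ] ang -25.7
drv top len mm 11.0 mid [ 0.5315 -0.16
[... 212 characters left out ...]
ang -30.8
drv top len mm 12.0 mid [ 0.4991 -0.1645] ang -26.7
drv top len mm 27.0 mid [ 0.4606 -0.1992] ang -25.9
drv top len mm 12.0 mid [ 0.5123 -0.1713] ang -27.2
drv top len mm 12.0 mid [ 0.47   -0.1806] ang -27.8
drv scene len mm 26.0 mid [ 0.4921 -0.2138] ang -22.6
drv scene len mm 19.0 mid [ 0.506  -0.2017] ang 3.9
drv scene len mm 24.0 mid [ 0.5446 -0.1931] ang -21.5
drv scene len mm 24.0 mid [ 0.5261 -0.2032] ang -8.0
drv scene len mm 19.0 mid [ 0.4954 -0.2291] ang -28.0
drv scene len mm 14.0 mid [ 0.5095 -0.236 ] ang -22.1
drv scene len mm 18.0 mid [ 0.5187 -0.2228] ang -20.6
drv scene len mm 33.0 mid [ 0.5513 -0.2565] ang -26.6
drv scene len mm 20.0 mid [ 0.5236 -0.2217] ang -19.9
```

play_rows --rows '[[[0,0,0],[0,0,7],0.06],[[0,0,0],[0,0,7],0.06],[[0,0,0],[0,0,7],0.06],[[0,0,0],[0,0,7],0.06],[[0,0,0],[0,0,7],0.06],[[0,0,0],[0,0,1.7],0.06],[[0,0,0],[0,0,0],0.06]]'

```text
t: 34.2
ee_pos: [0.478, -0.1125, 0.2383]
eef_rot: [-0.703, -3.061, -0.0]
force: [-0.1, -0.2, -0.1]
grip_width: 0.06
finger_force: 0.0
```

```bash
python3 -c "
from h import *
go(.503,-.218,.16,64)"
```

```text
t 34.2 pos [ 0.478  -0.1125  0.2383] yaw 64.12 tilt [-9.e-04  5.e-04 -1.e+00] q6 -1.47 w 0.06 F [-0.1 -0.2 -0.1]
turn az 0.12 then shift [-0.0689 -0.0839  0.0783]
```

play_rows --rows '[[[-0.0172,-0.021,0],[0,0,0],0.06],[[-0.0172,-0.021,0],[0,0,0],0.06],[[-0.0172,-0.021,0],[0,0,0],0.06],[[-0.0172,-0.021,0],[0,0,0],0.06],[[0,0,0.03],[0,0,0],0.06],[[0,0,0.03],[0,0,0],0.06],[[0,0,0.018],[0,0,0],0.06],[[0,0,0],[0,0,0],0.06],[[0,0,0],[0,0,0],0.06]]'

```text
t: 34.95
ee_pos: [0.5033, -0.2184, 0.1603]
eef_rot: [-0.699, -3.061, -0.001]
force: [-0.6, 0.7, 1.0]
grip_width: 0.0599
finger_force: 0.0
```

```bash
python3 -c "
from h import *
go(.503,-.218,.089,64)"
```

```text
t 34.95 pos [ 0.5033 -0.2184  0.1603] yaw 64.26 tilt [-0.0018  0.001  -1.    ] q6 -1.64 w 0.0599 F [-0.6  0.7  1. ]
turn az 0.26 then shift [0.0003 0.0003 0.0713]
```

play_rows --rows '[[[0,0,0.025],[0,0,0.2],0.06],[[0,0,0.025],[0,0,0],0.06],[[0,0,0.0213],[0,0,0],0.06],[[0,0,0],[0,0,0],0.06],[[0,0,0],[0,0,0],0.06],[[0,0,0],[0,0,0],0.0],[[0,0,0],[0,0,0],0.0],[[0,0,0],[0,0,0],0.0],[[0,0,0],[0,0,0],0.0],[[0,0,0],[0,0,0],0.0],[[0,0,0],[0,0,0],0.0]]'

```text
t: 35.87
ee_pos: [0.5039, -0.2194, 0.0898]
eef_rot: [0.708, 3.06, -0.0]
force: [-1.3, 0.5, 8.1]
grip_width: 0.0296
finger_force: 30.0
```

```bash
python3 -c "
from h import *
go(.503,-.218,.26,86.6); print(env.sense()['finger_force'],env.sense()['torque'])"
```

```text
t 35.87 pos [ 0.5039 -0.2194  0.0898] yaw 63.94 tilt [ 8.e-04 -5.e-04 -1.e+00] q6 -1.64 w 0.0296 F [-1.3  0.5  8.1]
turn az -22.66 then shift [ 0.0008  0.0013 -0.1702]
29.995781779289246 [ 0.12187301  0.17459777 -0.00355417]
```

play_rows --rows '[[[0,0,-0.01],[0,0,0],0.0],[[0,0,-0.03],[0,0,0],0.0],[[0,0,-0.035],[0,0,0],0.0],[[0,0,-0.035],[0,0,0],0.0],[[0,0,-0.035],[0,0,0],0.0],[[0,0,-0.03],[0,0,0],0.0],[[0,0,0],[0,0,-7],0.0],[[0,0,0],[0,0,-7],0.0],[[0,0,0],[0,0,-7],0.0],[[0,0,0],[0,0,-1.7],0.0],[[0,0,0],[0,0,0],0.0]]'

```text
t: 36.78
ee_pos: [0.5033, -0.2191, 0.2648]
eef_rot: [-0.089, -3.14, 0.0]
force: [0.2, -0.1, -1.9]
grip_width: 0.0294
finger_force: 30.0
```

```bash
python3 -c "
from h import *
go(.6315,.0306,.265,86.6)
s=env.sense(); R=Rot.from_rotvec(s['eef_rot']).as_matrix()
q,_=eyes.read_camera('scene')
tip=s['ee_pos']+R[:,2]*.0798
uv=proj('scene',np.array([s['ee_pos']-0*R[:,2],tip,tip-R[:,2]*.07]));print(uv)
u0,v0=int(uv[1,0])-50,int(uv[1,1])-70
im=cv2.resize(q[v0:v0+100,u0:u0+100,::-1],None,fx=6,fy=6,interpolation=cv2.INTER_CUBIC)
cv2.imwrite('pics/d6.png',im); print((uv-[u0,v0])*6+2.5)
"
```

```text
t 36.78 pos [ 0.5033 -0.2191  0.2648] yaw 86.74 tilt [-1.e-04 -0.e+00 -1.e+00] q6 -2.03 w 0.0294 F [ 0.2 -0.1 -1.9]
turn az 0.14 then shift [-1.132e-01  2.569e-01 -2.000e-04]
[[217.8357392  188.62041225]
 [221.66730708 208.65926275]
 [218.32499413 191.17918362]]
[[283.51443523 306.22247348]
 [306.50384248 426.45557649]
 [286.44996475 321.57510175]]
```

View pics/d6.png

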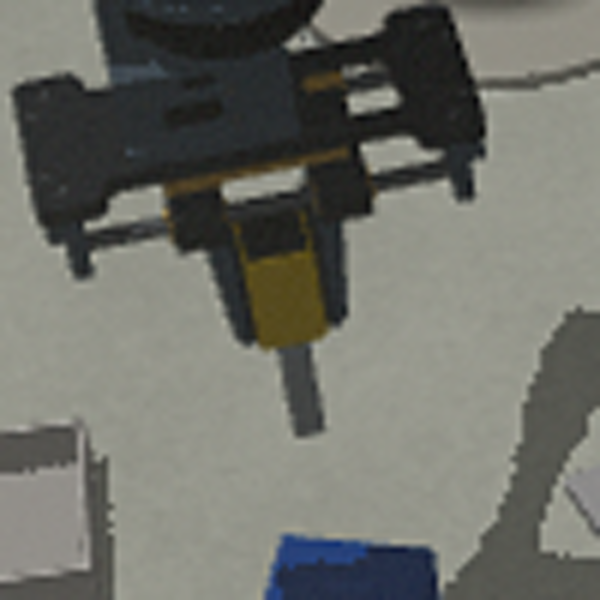

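The driver hangs straight in the pads; tip at crop (309,433), matching the prediction within a pixel. On to the screw.

play_rows --rows '[[[-0.0094,0.0214,0],[0,0,0],0.0],[[-0.0094,0.0214,0],[0,0,0],0.0],[[-0.0094,0.0214,0],[0,0,0],0.0],[[-0.0094,0.0214,0],[0,0,0],0.0],[[-0.0094,0.0214,0],[0,0,0],0.0],[[-0.0094,0.0214,0],[0,0,0],0.0],[[-0.0094,0.0214,0],[0,0,0],0.0],[[-0.0094,0.0214,0],[0,0,0],0.0],[[-0.0094,0.0214,0],[0,0,0],0.0],[[-0.0094,0.0214,0],[0,0,0],0.0],[[-0.0094,0.0214,0],[0,0,0],0.0],[[-0.0094,0.0214,0],[0,0,0],0.0],[[0,0,0],[0,0,0],0.0],[[0,0,0],[0,0,0],0.0],[[0,0,0],[0,0,0],0.0]]'

```text
t: 38.08
ee_pos: [0.6309, 0.0302, 0.2642]
eef_rot: [-0.093, -3.14, 0.0]
force: [-0.6, -0.6, -1.4]
grip_width: 0.0299
finger_force: 30.0
```

```bash
python3 -c "
from h import *
go(.6315,.0306,.236,86.6)
s=env.sense(); R=Rot.from_rotvec(s['eef_rot']).as_matrix()
q,_=eyes.read_camera('scene')
tip=s['ee_pos']+R[:,2]*.0798; rim=np.array([.6315,.0306,.151])
uv=proj('scene',np.array([tip,rim]));
u0,v0=int(uv[1,0])-40,int(uv[1,1])-60
im=cv2.resize(q[v0:v0+80,u0:u0+80,::-1],None,fx=7,fy=7,interpolation=cv2.INTER_CUBIC)
cv2.imwrite('pics/d7.png',im); print((uv-[u0,v0])*7+3)
"
```

```text
t 38.08 pos [0.6309 0.0302 0.2642] yaw 86.59 tilt [-6.e-04 -3.e-04 -1.e+00] q6 -1.56 w 0.0299 F [-0.6 -0.6 -1.4]
turn az -0.01 then shift [-0.0006  0.0005  0.0282]
[[285.35206958 373.32806157]
 [284.63274464 428.85512497]]
```

View pics/d7.png

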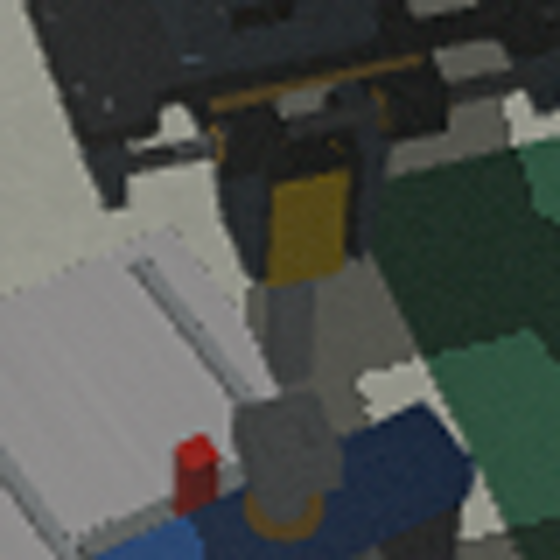

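play_rows --rows '[[[-0.0006,0.0004,0.015],[0,0,0],0.0],[[0,0,0.012],[0,0,0],0.0],[[0,0,0],[0,0,0],0.0],[[0,0,0.003],[0,0,0],0.0],[[0,0,0],[0,0,0],0.0]]'

```text
t: 38.55
ee_pos: [0.6318, 0.0303, 0.2345]
eef_rot: [0.094, 3.14, -0.0]
force: [-0.7, -0.9, -2.2]
grip_width: 0.03
finger_force: 30.0
```

play_rows --rows '[[[0,0,0.002],[0,0,0],0.0],[[0,0,0],[0,0,0],0.0]]'

```text
t: 38.72
ee_pos: [0.632, 0.0307, 0.2326]
eef_rot: [0.093, 3.14, -0.0]
force: [-0.4, -0.3, -2.4]
grip_width: 0.0298
finger_force: 30.0
```

play_rows --rows '[[[0,0,0.002],[0,0,0],0.0],[[0,0,0],[0,0,0],0.0]]'

```text
t: 38.88
ee_pos: [0.6318, 0.0308, 0.2302]
eef_rot: [-0.092, -3.14, 0.0]
force: [-0.0, 0.0, -2.0]
grip_width: 0.0299
finger_force: 30.0
```

play_rows --rows '[[[0,0,0.002],[0,0,0],0.0],[[0,0,0],[0,0,0],0.0]]'

```text
t: 39.05
ee_pos: [0.6317, 0.0309, 0.2279]
eef_rot: [-0.092, -3.14, 0.0]
force: [0.2, 0.1, -1.5]
grip_width: 0.0299
finger_force: 30.0
```

play_rows --rows '[[[0,0,0.002],[0,0,0],0.0],[[0,0,0],[0,0,0],0.0]]'

```text
t: 39.22
ee_pos: [0.6317, 0.0309, 0.2258]
eef_rot: [-0.092, -3.14, 0.0]
force: [0.0, 0.7, -1.7]
grip_width: 0.0298
finger_force: 30.0
```

play_rows --rows '[[[0,0,0.002],[0,0,0],0.0],[[0,0,0],[0,0,0],0.0]]'

```text
t: 39.38
ee_pos: [0.6317, 0.0309, 0.2239]
eef_rot: [-0.092, -3.14, 0.0]
force: [-0.1, -0.2, -1.4]
grip_width: 0.0299
finger_force: 30.0
```

play_rows --rows '[[[0,0,0.002],[0,0,0],0.0],[[0,0,0.002],[0,0,0],0.0],[[0,0,0.002],[0,0,0],0.0],[[0,0,0],[0,0,0],0.0]]'

```text
t: 39.72
ee_pos: [0.6316, 0.0309, 0.2177]
eef_rot: [-0.092, -3.14, 0.0]
force: [-0.0, 0.5, -2.1]
grip_width: 0.0298
finger_force: 30.0
```

play_rows --rows '[[[0,0,0.0015],[0,0,0],0.0],[[0,0,0],[0,0,0],0.0]]'

```text
t: 39.88
ee_pos: [0.6318, 0.0309, 0.2165]
eef_rot: [-0.092, -3.14, -0.0]
force: [0.2, -0.3, -1.7]
grip_width: 0.03
finger_force: 30.0
```

play_rows --rows '[[[0,0,0.0015],[0,0,0],0.0],[[0,0,0],[0,0,0],0.0]]'

```text
t: 40.05
ee_pos: [0.6318, 0.0308, 0.215]
eef_rot: [-0.092, -3.14, 0.0]
force: [-0.3, -0.8, -2.2]
grip_width: 0.0298
finger_force: 30.0
```

```bash
python3 -c "
from h import *
go(.6315,.0306,.215,86.6); s=env.sense(); print(s['torque'],s['joint_pos'])
q,_=eyes.read_camera('scene');cv2.imwrite('pics/d8.png',cv2.resize(q[190:270,280:360,::-1],None,fx=7,fy=7,interpolation=cv2.INTER_CUBIC))"
```

```text
t 40.05 pos [0.6318 0.0308 0.215 ] yaw 86.64 tilt [-2.e-04 -0.e+00 -1.e+00] q6 -1.56 w 0.0298 F [-0.3 -0.8 -2.2]
turn az 0.04 then shift [ 0.0003 -0.0003  0.    ]
[-0.03036633  0.01403917 -0.01012224] [-4.55850281e-02  5.03481172e-01  1.32409379e+00 -1.68040376e-05
  1.31418661e+00 -1.55772023e+00]
```

View pics/d8.png

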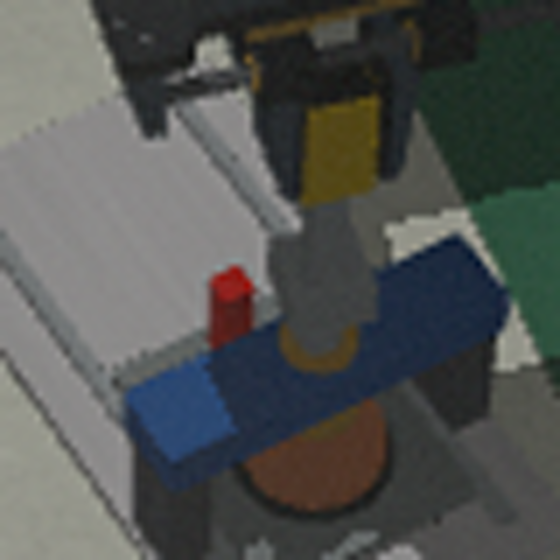

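The shank is seated in the socket (head at (322,270), handle just above it). Seat and begin turning, following the thread down.

play_rows --rows '[[[0,0,0.001],[0,0,0],0.0],[[0,0,0],[0,0,0],0.0]]'

```text
t: 40.27
ee_pos: [0.632, 0.0308, 0.2148]
eef_rot: [0.092, 3.14, -0.0]
force: [-2.3, -0.7, 4.7]
grip_width: 0.0295
finger_force: 30.0
```

play_rows --rows '[[[0,0,0.0005],[0,0,7],0.0],[[0,0,0.0005],[0,0,7],0.0],[[0,0,0.0005],[0,0,7],0.0],[[0,0,0],[0,0,0],0.0]]'

```text
t: 40.6
ee_pos: [0.632, 0.0309, 0.2136]
eef_rot: [0.676, 3.067, 0.0]
force: [-3.1, 0.3, 9.5]
grip_width: 0.0297
finger_force: 30.0
```

```bash
python3 -c "
from h import *
go(.6315,.0306,.215,86.6); s=env.sense(); print(s['torque'],s['joint_pos'])"
```

```text
t 40.6 pos [0.632  0.0309 0.2136] yaw 65.13 tilt [ 9.e-04  0.e+00 -1.e+00] q6 -1.18 w 0.0297 F [-3.1  0.3  9.5]
turn az -21.47 then shift [ 0.0005 -0.0003 -0.0014]
[ 0.07740789  0.85399554 -0.016351  ] [-4.54875774e-02  5.04474327e-01  1.32638967e+00  7.46965231e-05
  1.30983874e+00 -1.18227501e+00]
```

play_rows --rows '[[[0,0,0.00045],[0,0,7],0.0],[[0,0,0.00045],[0,0,7],0.0],[[0,0,0.00045],[0,0,7],0.0],[[0,0,0.00045],[0,0,7],0.0],[[0,0,0.00045],[0,0,7],0.0],[[0,0,0.00045],[0,0,7],0.0]]'

```text
t: 41.1
ee_pos: [0.6319, 0.0307, 0.2109]
eef_rot: [1.727, 2.624, 0.0]
force: [-4.4, -0.9, 10.1]
grip_width: 0.0302
finger_force: 30.0
```

```bash
python3 -c "
from h import *
go(.6315,.0306,.215,86.6); s=env.sense(); print(s['torque'],s['joint_efforts'][5])"
```

```text
t 41.1 pos [0.6319 0.0307 0.2109] yaw 23.3 tilt [ 7.e-04 -3.e-04 -1.e+00] q6 -0.45 w 0.0302 F [-4.4 -0.9 10.1]
turn az -63.3 then shift [ 0.0004 -0.0002 -0.0041]
[-0.34078293  1.07005567  0.07027352] -4.767256379127502
```

play_rows --rows '[[[0,0,0.00045],[0,0,7],0.0],[[0,0,0.00045],[0,0,7],0.0],[[0,0,0.00045],[0,0,7],0.0],[[0,0,0.00045],[0,0,7],0.0],[[0,0,0.00045],[0,0,7],0.0],[[0,0,0.00045],[0,0,7],0.0],[[0,0,0.00045],[0,0,7],0.0],[[0,0,0.00045],[0,0,7],0.0],[[0,0,0.00045],[0,0,7],0.0]]'

```text
t: 41.85
ee_pos: [0.6316, 0.0308, 0.2068]
eef_rot: [2.844, 1.335, 0.0]
force: [-5.2, -0.9, 10.1]
grip_width: 0.03
finger_force: 30.0
```

play_rows --rows '[[[0,0,0.00045],[0,0,7],0.0],[[0,0,0.00045],[0,0,7],0.0],[[0,0,0.00045],[0,0,7],0.0],[[0,0,0.00045],[0,0,7],0.0],[[0,0,0.00045],[0,0,7],0.0],[[0,0,0.00045],[0,0,7],0.0],[[0,0,0.00045],[0,0,7],0.0],[[0,0,0.00045],[0,0,7],0.0],[[0,0,0],[0,0,0],0.0]]'

```text
t: 42.6
ee_pos: [0.6315, 0.0308, 0.2031]
eef_rot: [3.137, -0.161, -0.0]
force: [-4.8, -1.3, 8.9]
grip_width: 0.0298
finger_force: 30.0
```

```bash
python3 -c "
from h import *
go(.6315,.0306,.215,86.6); s=env.sense(); print(s['torque'],s['joint_efforts'][5])
q,_=eyes.read_camera('scene');cv2.imwrite('pics/d9.png',cv2.resize(q[190:270,280:360,::-1],None,fx=7,fy=7,interpolation=cv2.INTER_CUBIC))"
```

```text
t 42.6 pos [0.6315 0.0308 0.2031] yaw -95.87 tilt [-2.e-04 -1.e-04 -1.e+00] q6 1.63 w 0.0298 F [-4.8 -1.3  8.9]
turn az 177.53 then shift [-0.     -0.0002 -0.0119]
[-0.09126013  1.55411919  0.01328175] 4.539765268564224
```

View pics/d9.png

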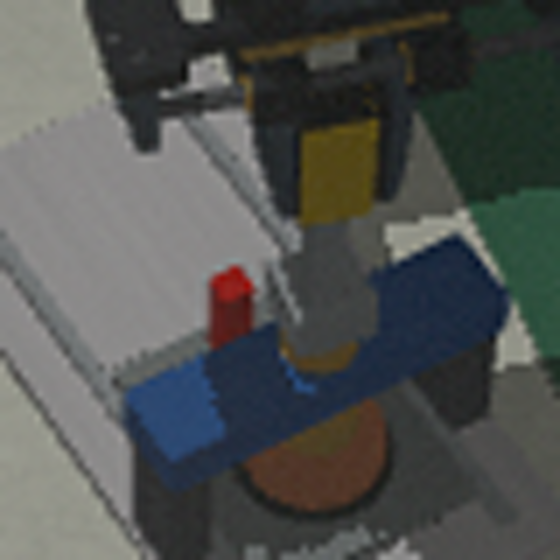

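play_rows --rows '[[[0,0,-0.0015],[0,0,0],0.0],[[0,0,0],[0,0,0],0.0],[[0,0,0],[0,0,0],0.08],[[0,0,0],[0,0,0],0.08],[[0,0,0],[0,0,0],0.08],[[0,0,0],[0,0,-7],0.08],[[0,0,0],[0,0,-7],0.08],[[0,0,0],[0,0,-7],0.08],[[0,0,0],[0,0,-7],0.08],[[0,0,0],[0,0,-7],0.08],[[0,0,0],[0,0,-7],0.08],[[0,0,0],[0,0,-7],0.08],[[0,0,0],[0,0,-7],0.08],[[0,0,0],[0,0,-7],0.08],[[0,0,0],[0,0,-7],0.08],[[0,0,0],[0,0,-7],0.08],[[0,0,0],[0,0,-7],0.08],[[0,0,0],[0,0,-6],0.08],[[0,0,0],[0,0,0],0.08]]'

```text
t: 44.23
ee_pos: [0.6321, 0.0308, 0.2039]
eef_rot: [2.317, 2.121, 0.0]
force: [0.3, 0.7, 0.5]
grip_width: 0.0799
finger_force: 0.0
```

```bash
python3 -c "
from h import *
go(.6315,.0306,.2031,-5.87)"
```

```text
t 44.23 pos [0.6321 0.0308 0.2039] yaw -5.04 tilt [ 4.e-04 -0.e+00 -1.e+00] q6 0.04 w 0.0799 F [0.3 0.7 0.5]
turn az 0.83 then shift [-0.0003 -0.0005  0.0008]
```

play_rows --rows '[[[0,-0.0005,0],[0,0,0.8],0.08],[[0,0,0],[0,0,0],0.0],[[0,0,0],[0,0,0],0.0],[[0,0,0],[0,0,0],0.0],[[0,0,0],[0,0,0],0.0],[[0,0,0],[0,0,0],0.0],[[0,0,0],[0,0,0],0.0]]'

```text
t: 44.82
ee_pos: [0.6314, 0.0309, 0.2039]
eef_rot: [-2.338, -2.098, 0.0]
force: [0.3, 0.4, -0.3]
grip_width: 0.0429
finger_force: 0.0
```

play_rows --rows '[[[0,0,0.0005],[0,0,7],0.0],[[0,0,0.0005],[0,0,7],0.0],[[0,0,0.0005],[0,0,7],0.0],[[0,0,0.0005],[0,0,7],0.0],[[0,0,0.0005],[0,0,7],0.0],[[0,0,0.0005],[0,0,7],0.0],[[0,0,0.0005],[0,0,7],0.0],[[0,0,0],[0,0,0],0.0]]'

```text
t: 45.48
ee_pos: [0.6315, 0.0309, 0.2005]
eef_rot: [3.001, 0.93, 0.0]
force: [0.2, 0.5, 1.9]
grip_width: 0.0334
finger_force: 30.0
```

```bash
python3 -c "
from h import *
go(.6315,.0306,.2031,-5.87); s=env.sense(); print(s['torque'],s['joint_efforts'][5])"
```

```text
t 45.48 pos [0.6315 0.0309 0.2005] yaw -55.55 tilt [ 3.e-04 -0.e+00 -1.e+00] q6 0.92 w 0.0334 F [0.2 0.5 1.9]
turn az -49.68 then shift [-0.0003  0.0001 -0.0026]
[-0.13049814  0.2553412   0.01944235] 4.644518494606018
```

play_rows --rows '[[[0,0,0],[0,0,0],0.0],[[0,0,0],[0,0,0],0.0],[[0,0,0],[0,0,0],0.0]]'

```text
t: 45.73
ee_pos: [0.6314, 0.0309, 0.2005]
eef_rot: [2.996, 0.945, 0.0]
force: [0.2, -0.3, 3.6]
grip_width: 0.0335
finger_force: 30.0
```

```bash
python3 -c "
from h import *
go(.6315,.0306,.2031,-5.87); s=env.sense(); print(s['torque'],s['joint_efforts'][5])
q,_=eyes.read_camera('scene');cv2.imwrite('pics/d10.png',cv2.resize(q[190:270,280:360,::-1],None,fx=7,fy=7,interpolation=cv2.INTER_CUBIC))"
```

```text
t 45.73 pos [0.6314 0.0309 0.2005] yaw -54.98 tilt [ 2.e-04 -0.e+00 -1.e+00] q6 0.91 w 0.0335 F [ 0.2 -0.3  3.6]
turn az -49.11 then shift [-0.0003  0.0001 -0.0026]
[-0.07771981  0.23015656  0.00347007] -0.08239586837589741
```

View pics/d10.png

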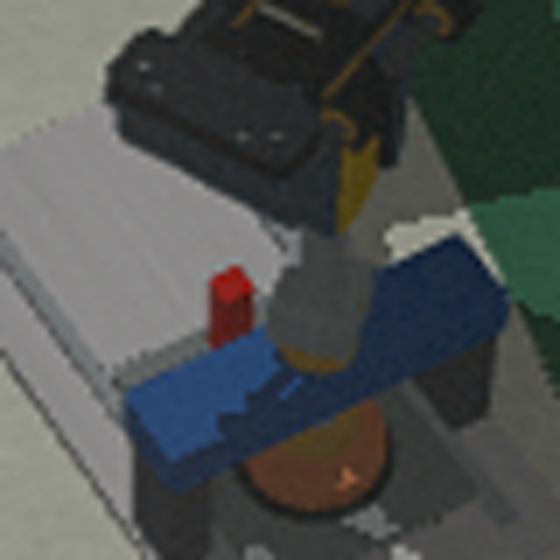

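The driver is upright in the socket but gripped skewed by ~7°; I'll open, turn back 7°, and regrip square.

play_rows --rows '[[[0,0,0],[0,0,0],0.055],[[0,0,0],[0,0,0],0.055],[[0,0,-0.0005],[0,0,-7],0.055],[[0,0,0],[0,0,0],0.055],[[0,0,0],[0,0,0],0.0],[[0,0,0],[0,0,0],0.0],[[0,0,0],[0,0,0],0.0],[[0,0,0],[0,0,0],0.0],[[0,0,0],[0,0,0],0.0],[[0,0,0],[0,0,0],0.0],[[0,0,0],[0,0,0],0.0]]'

```text
t: 46.7
ee_pos: [0.6312, 0.0308, 0.2008]
eef_rot: [2.935, 1.121, -0.001]
force: [0.0, -0.7, -1.0]
grip_width: 0.03
finger_force: 30.0
```

```bash
python3 -c "
from h import *
go(.6315,.0306,.2031,-5.87); s=env.sense(); print(s['torque'],s['joint_efforts'][5],s['finger_force'])"
```

```text
t 46.7 pos [0.6312 0.0308 0.2008] yaw -48.18 tilt [-3.e-04 -1.e-04 -1.e+00] q6 0.8 w 0.03 F [ 0.  -0.7 -1. ]
turn az -42.31 then shift [-0.0002  0.0003 -0.0023]
[-0.33521351  0.30552622  0.07469508] 0.09388551581650972 29.998682141304016
```

play_rows --rows '[[[0,0,0.0008],[0,0,7],0.0],[[0,0,0.00045],[0,0,7],0.0],[[0,0,0.00045],[0,0,7],0.0],[[0,0,0.00045],[0,0,7],0.0],[[0,0,0.00045],[0,0,7],0.0],[[0,0,0.00045],[0,0,7],0.0],[[0,0,0.00045],[0,0,7],0.0]]'

```text
t: 47.28
ee_pos: [0.6312, 0.0309, 0.1975]
eef_rot: [-3.135, 0.206, 0.0]
force: [-2.1, 0.2, 2.4]
grip_width: 0.0297
finger_force: 30.0
```

```bash
python3 -c "
from h import *
go(.6315,.0306,.2031,-5.87); s=env.sense(); print(s['torque'],s['joint_efforts'][5],s['finger_force'])"
```

```text
t 47.28 pos [0.6312 0.0309 0.1975] yaw -97.52 tilt [-2.e-04  1.e-04 -1.e+00] q6 1.66 w 0.0297 F [-2.1  0.2  2.4]
turn az -91.65 then shift [-0.0003  0.0003 -0.0056]
[-0.08533588  0.61658264  0.0640769 ] -4.740525037050247 29.993653893470764
```

play_rows --rows '[[[0,0,0.0002],[0,0,3],0.0],[[0,0,0.0002],[0,0,3],0.0],[[0,0,0],[0,0,0],0.0]]'

```text
t: 47.53
ee_pos: [0.6312, 0.031, 0.1971]
eef_rot: [-3.12, 0.364, 0.0]
force: [-1.7, -0.5, 1.5]
grip_width: 0.03
finger_force: 30.0
```

```bash
cat > t.py <<'E'
from h import *
s=env.sense(); print(s['ee_pos'].round(4),"yaw",yaw().round(2),s['torque'].round(3),s['force'].round(1),s['grip_width'].round(4),"q6",s['joint_pos'][5].round(3))
E
python3 t.py
```

```text
Traceback (most recent call last):
  File "t.py", line 2, in <module>
    s=env.sense(); print(s['ee_pos'].round(4),"yaw",yaw().round(2),s['torque'].round(3),s['force'].round(1),s['grip_width'].round(4),"q6",s['joint_pos'][5].round(3))
                                                                                                            ^^^^^^^^^^^^^^^^^^^^^
AttributeError: 'float' object has no attribute 'round'
```

play_rows --rows '[[[0,0,0.0002],[0,0,3],0.0],[[0,0,0.0002],[0,0,3],0.0],[[0,0,0],[0,0,0],0.0]]'

```text
t: 47.78
ee_pos: [0.6313, 0.031, 0.1967]
eef_rot: [-3.097, 0.524, 0.0]
force: [-1.9, 0.7, 2.6]
grip_width: 0.0299
finger_force: 30.0
```

```bash
python3 t.py
```

```text
Traceback (most recent call last):
  File "t.py", line 2, in <module>
    s=env.sense(); print(s['ee_pos'].round(4),"yaw",yaw().round(2),s['torque'].round(3),s['force'].round(1),s['grip_width'].round(4),"q6",s['joint_pos'][5].round(3))
                                                                                                            ^^^^^^^^^^^^^^^^^^^^^
AttributeError: 'float' object has no attribute 'round'
```

```bash
sed -i "s/s\['grip_width'\].round(4)/round(s['grip_width'],4)/" t.py; python3 t.py
```

```text
[0.6313 0.031  0.1967] yaw -109.22 [0.014 0.676 0.013] [-1.9  0.7  2.6] 0.0299 q6 1.861
```

play_rows --rows '[[[0,0,0.0002],[0,0,3],0.0],[[0,0,0.0002],[0,0,3],0.0],[[0,0,0],[0,0,0],0.0]]'

```text
t: 48.03
ee_pos: [0.6313, 0.031, 0.1963]
eef_rot: [-3.066, 0.684, 0.0]
force: [-2.2, 0.4, 2.8]
grip_width: 0.0302
finger_force: 30.0
```

```bash
python3 t.py
```

```text
[0.6313 0.031  0.1963] yaw -115.15 [0.086 0.777 0.048] [-2.2  0.4  2.8] 0.0302 q6 1.964
```

play_rows --rows '[[[0,0,0.0001],[0,0,3],0.0],[[0,0,0.0001],[0,0,3],0.0],[[0,0,0],[0,0,0],0.0]]'

```text
t: 48.28
ee_pos: [0.6313, 0.031, 0.196]
eef_rot: [-3.027, 0.842, 0.0]
force: [-2.7, 0.8, 3.2]
grip_width: 0.0297
finger_force: 30.0
```

```bash
python3 t.py
```

```text
[0.6313 0.031  0.196 ] yaw -121.1 [0.172 0.772 0.053] [-2.7  0.8  3.2] 0.0297 q6 2.068
```

play_rows --rows '[[[0,0,0.0002],[0,0,3],0.0],[[0,0,0.0002],[0,0,3],0.0],[[0,0,0],[0,0,0],0.0]]'

```text
t: 48.53
ee_pos: [0.6313, 0.031, 0.1957]
eef_rot: [-2.979, 0.999, 0.0]
force: [-1.9, -0.3, 4.5]
grip_width: 0.0301
finger_force: 30.0
```

```bash
python3 t.py
```

```text
[0.6313 0.031  0.1957] yaw -127.07 [0.174 0.891 0.181] [-1.9 -0.3  4.5] 0.0301 q6 2.172
```

play_rows --rows '[[[0,0,0.0002],[0,0,3],0.0],[[0,0,0.0002],[0,0,3],0.0],[[0,0,0],[0,0,0],0.0]]'

```text
t: 48.78
ee_pos: [0.6314, 0.031, 0.1955]
eef_rot: [-2.922, 1.153, -0.0]
force: [-3.5, 1.2, 7.0]
grip_width: 0.0301
finger_force: 30.0
```

```bash
cat >> t.py <<'E'
q,d=eyes.read_camera('scene'); W=world('scene',d)
E
python3 t.py
```

```text
[0.6314 0.031  0.1955] yaw -133.07 [0.202 1.036 0.348] [-3.5  1.2  7. ] 0.0301 q6 2.277
```

play_rows --rows '[[[0,0,0],[0,0,3],0.0],[[0,0,0],[0,0,3],0.0],[[0,0,0],[0,0,0],0.0]]'

```text
t: 49.08
ee_pos: [0.6313, 0.031, 0.1953]
eef_rot: [-2.858, 1.304, 0.0]
force: [-2.8, 1.3, 3.9]
grip_width: 0.0302
finger_force: 30.0
```

```bash
python3 t.py
```

```text
[0.6313 0.031  0.1953] yaw -139.06 [0.268 0.892 0.267] [-2.8  1.3  3.9] 0.0302 q6 2.382
```

play_rows --rows '[[[0,0,0],[0,0,3],0.0],[[0,0,0],[0,0,3],0.0],[[0,0,0],[0,0,0],0.0]]'

```text
t: 49.38
ee_pos: [0.6314, 0.031, 0.1952]
eef_rot: [-2.786, 1.452, 0.0]
force: [-2.3, 1.0, 4.6]
grip_width: 0.0302
finger_force: 30.0
```

```bash
python3 t.py
```

```text
[0.6314 0.031  0.1952] yaw -145.06 [0.388 0.82  0.455] [-2.3  1.   4.6] 0.0302 q6 2.486
```

play_rows --rows '[[[0,0,0.0002],[0,0,3],0.0],[[0,0,0],[0,0,3],0.0],[[0,0,0],[0,0,0],0.0]]'

```text
t: 49.68
ee_pos: [0.6313, 0.031, 0.1949]
eef_rot: [-2.706, 1.596, 0.0]
force: [-2.4, 2.4, 3.5]
grip_width: 0.0301
finger_force: 30.0
```

```bash
python3 t.py
```

```text
[0.6313 0.031  0.1949] yaw -151.07 [0.44  0.742 0.546] [-2.4  2.4  3.5] 0.0301 q6 2.591
```

play_rows --rows '[[[0,0,0.0001],[0,0,3],0.0],[[0,0,0.0001],[0,0,3],0.0],[[0,0,0],[0,0,0],0.0]]'

```text
t: 49.98
ee_pos: [0.6313, 0.031, 0.1947]
eef_rot: [2.619, -1.736, -0.0]
force: [-3.0, 1.4, 1.6]
grip_width: 0.0303
finger_force: 30.0
```

```bash
python3 t.py; python3 -c "
from h import *
q,_=eyes.read_camera('scene');cv2.imwrite('pics/d11.png',cv2.resize(q[190:270,280:360,::-1],None,fx=7,fy=7,interpolation=cv2.INTER_CUBIC))"
```

```text
[0.6313 0.031  0.1947] yaw -157.07 [0.501 0.75  0.595] [-3.   1.4  1.6] 0.0303 q6 2.696
```

View pics/d11.png

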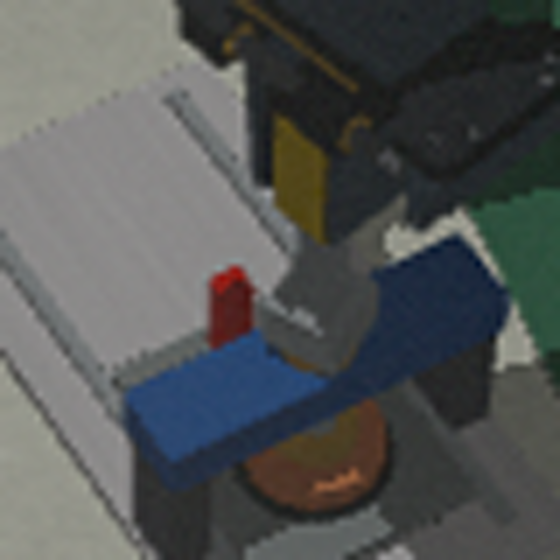

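Foot is on the stack (foot at (322,440) on disc) and torque is ~0.6 N m, up from ~0.05. A little more.

play_rows --rows '[[[0,0,0.0002],[0,0,3],0.0],[[0,0,0.0001],[0,0,3],0.0],[[0,0,0],[0,0,0],0.0]]'

```text
t: 50.33
ee_pos: [0.6314, 0.031, 0.1946]
eef_rot: [-2.523, 1.871, -0.0]
force: [-1.8, 2.9, 3.5]
grip_width: 0.0302
finger_force: 30.0
```

```bash
python3 t.py
```

```text
[0.6314 0.031  0.1946] yaw -163.12 [0.712 0.809 0.705] [-1.8  2.9  3.5] 0.0302 q6 2.801
```

play_rows --rows '[[[0,0,0.0002],[0,0,3],0.0],[[0,0,0.0001],[0,0,3],0.0],[[0,0,0],[0,0,0],0.0],[[0,0,0],[0,0,0],0.0]]'

```text
t: 50.72
ee_pos: [0.6314, 0.0309, 0.1944]
eef_rot: [-2.425, 1.997, -0.0]
force: [-3.5, 2.9, 6.3]
grip_width: 0.0299
finger_force: 30.0
```

```bash
python3 t.py
```

```text
[0.6314 0.0309 0.1944] yaw -168.94 [0.686 0.926 0.825] [-3.5  2.9  6.3] 0.0299 q6 2.903
```

play_rows --rows '[[[0,0,0],[0,0,-3],0.0],[[0,0,-0.0005],[0,0,0],0.06],[[0,0,0],[0,0,0],0.065],[[0,0,0],[0,0,0],0.065],[[0,0,0],[0,0,-7],0.065],[[0,0,0],[0,0,-7],0.065],[[0,0,0],[0,0,-7],0.065],[[0,0,0],[0,0,-7],0.065],[[0,0,0],[0,0,-7],0.065],[[0,0,0],[0,0,-7],0.065],[[0,0,0],[0,0,-7],0.065],[[0,0,0],[0,0,-7],0.065],[[0,0,0],[0,0,-7],0.065],[[0,0,0],[0,0,-7],0.065],[[0,0,0],[0,0,-7],0.065],[[0,0,0],[0,0,-7],0.065],[[0,0,0],[0,0,-6],0.065]]'

```text
t: 52.18
ee_pos: [0.6315, 0.0308, 0.1945]
eef_rot: [3.117, 0.389, 0.0]
force: [-0.2, 0.4, 0.5]
grip_width: 0.0651
finger_force: 0.0
```

play_rows --rows '[[[0,0,0],[0,0,0],0.0],[[0,0,0],[0,0,0],0.0],[[0,0,0],[0,0,0],0.0],[[0,0,0],[0,0,0],0.0],[[0,0,0],[0,0,0],0.0],[[0,0,0],[0,0,0],0.0],[[0,0,0],[0,0,0],0.0],[[0,0,0],[0,0,0],0.0],[[0,0,0],[0,0,0],0.0],[[0,0,0],[0,0,0],0.0]]'

```text
t: 53.02
ee_pos: [0.6313, 0.0309, 0.1946]
eef_rot: [-3.119, -0.378, 0.0]
force: [-0.2, -0.2, -1.6]
grip_width: 0.041
finger_force: 30.0
```

```bash
python3 t.py
```

```text
[0.6313 0.0309 0.1946] yaw -76.17 [-0.001  0.154 -0.023] [-0.2 -0.2 -1.6] 0.041 q6 1.284
```

Run:
```python
from h import *
q,d=eyes.read_camera("scene")
W=world('scene',d)
lsd=cv2.createLineSegmentDetector()
print(proj('scene',[.6315,.0306,.129]))
u0,v0,w,h=308,214,40,40
F=6; g=cv2.resize(cv2.cvtColor(q[v0:v0+h,u0:u0+w],cv2.COLOR_RGB2GRAY),None,fx=F,fy=F,interpolation=cv2.INTER_CUBIC)
g=cv2.equalizeHist(g)
for l in lsd.detect(g)[0][:,0]:
    ln=np.hypot(l[2]-l[0],l[3]-l[1])
    if ln<24: continue
    a=(l.reshape(2,2)+.5)/F-.5+[u0,v0]; X=plane("scene",a,.129); e=X[1]-X[0]
    print(a.round(1).tolist(),"mm",round(np.linalg.norm(e)*1000),"ang",round((np.degrees(np.arctan2(e[1],e[0]))+45)%90-45,1),"mid",X.mean(0).round(3))
cv2.imwrite('pics/d12.png',cv2.resize(q[190:260,285:365,::-1],None,fx=7,fy=7,interpolation=cv2.INTER_CUBIC))
```

```text
[[325.00297821 231.81255342]]
[[337.2, 226.8], [344.8, 222.9]] mm 25 ang 12.3 mid [0.624 0.081]
[[315.4, 231.0], [315.3, 237.2]] mm 21 ang -20.9 mid [0.63  0.003]
[[323.5, 213.7], [323.5, 224.1]] mm 37 ang -21.4 mid [0.588 0.043]
[[336.0, 217.3], [332.8, 213.6]] mm 16 ang 12.5 mid [0.587 0.076]
[[314.2, 236.6], [314.3, 232.2]] mm 15 ang -21.2 mid [ 0.63 -0.  ]
[[346.4, 219.4], [344.1, 214.1]] mm 20 ang -3.4 mid [0.601 0.103]
[[309.9, 236.2], [309.7, 230.3]] mm 20 ang -19.1 mid [ 0.622 -0.01 ]
[[343.0, 249.5], [340.1, 245.7]] mm 14 ang 9.5 mid [0.696 0.053]
[[319.6, 243.0], [322.9, 246.4]] mm 14 ang 18.6 mid [0.669 0.005]
[[331.8, 240.4], [331.6, 234.9]] mm 18 ang -20.2 mid [0.656 0.04 ]
[[325.3, 242.6], [331.6, 241.5]] mm 17 ang -7.6 mid [0.667 0.027]
[[320.0, 233.7], [320.0, 226.8]] mm 24 ang -21.3 mid [0.622 0.02 ]
[[324.5, 249.6], [319.2, 253.1]] mm 18 ang 18.3 mid [ 0.69  -0.001]
[[328.1, 223.1], [328.7, 228.3]] mm 19 ang -16.2 mid [0.615 0.047]
[[342.9, 247.3], [347.3, 247.7]] mm 12 ang -27.8 mid [0.699 0.062]
[[338.5, 247.0], [341.7, 250.6]] mm 14 ang 13.7 mid [0.698 0.048]
[[330.1, 247.1], [324.6, 250.0]] mm 18 ang 12.9 mid [0.686 0.016]
[[345.8, 220.7], [341.2, 220.8]] mm 13 ang -17.9 mid [0.613 0.093]
[[327.1, 227.6], [327.3, 223.5]] mm 15 ang -22.6 mid [0.613 0.044]
[[345.6, 220.0], [340.8, 219.9]] mm 13 ang -21.3 mid [0.61  0.093]
[[315.9, 220.7], [313.0, 217.6]] mm 14 ang 15.9 mid [0.58  0.019]
```

View pics/d12.png

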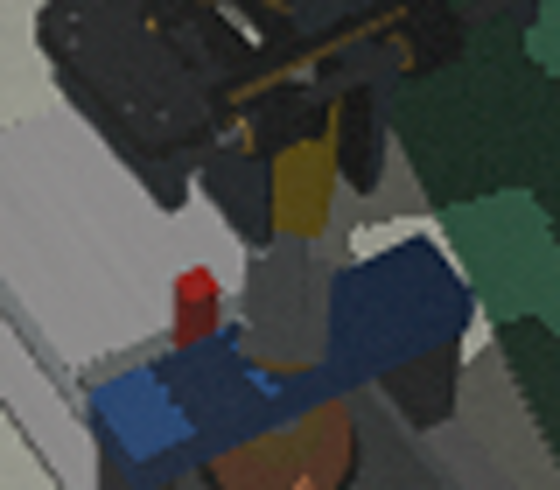

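The head faces the camera (edge (242,352)–(327,362)), i.e. yaw ≈ −33°, so it came back ~45° on release (contact angle ≈ 5.3 rad). I'll regrip square at that yaw and retighten, then release without turning.

play_rows --rows '[[[0,0,0],[0,0,0],0.07],[[0,0,0],[0,0,0],0.07],[[0,0,0],[0,0,0],0.07],[[0,0,0],[0,0,0],0.07],[[0,0,0],[0,0,0],0.07],[[0,0,0],[0,0,-7],0.07],[[0,0,0],[0,0,-7],0.07],[[0,0,0],[0,0,-7],0.07],[[0,0,0],[0,0,-7],0.07],[[0,0,0],[0,0,-7],0.07],[[0,0,0],[0,0,-7],0.07],[[0,0,0],[0,0,0],0.07]]'

```text
t: 54.12
ee_pos: [0.6314, 0.0309, 0.1947]
eef_rot: [2.771, 1.48, -0.0]
force: [-0.4, -0.9, 0.0]
grip_width: 0.0698
finger_force: 0.0
```

play_rows --rows '[[[0,0,0],[0,0,0],0.0],[[0,0,0],[0,0,0],0.0],[[0,0,0],[0,0,0],0.0],[[0,0,0],[0,0,0],0.0],[[0,0,0],[0,0,0],0.0],[[0,0,0],[0,0,0],0.0],[[0,0,0],[0,0,0],0.0],[[0,0,0],[0,0,0],0.0],[[0,0,0],[0,0,0],0.0],[[0,0,0],[0,0,0],0.0]]'

```text
t: 54.95
ee_pos: [0.6313, 0.0308, 0.1947]
eef_rot: [2.776, 1.471, -0.0]
force: [-0.7, -1.1, 0.4]
grip_width: 0.0301
finger_force: 30.0
```

```bash
python3 t.py
```

```text
[0.6313 0.0308 0.1947] yaw -34.16 [-0.42   0.334  0.074] [-0.7 -1.1  0.4] 0.0301 q6 0.551
```

play_rows --rows '[[[0,0,0.0001],[0,0,3],0.0],[[0,0,0.0002],[0,0,3],0.0],[[0,0,0],[0,0,0],0.0]]'

```text
t: 55.25
ee_pos: [0.6313, 0.0308, 0.1945]
eef_rot: [2.851, 1.32, -0.0]
force: [-0.5, -1.3, 1.2]
grip_width: 0.0304
finger_force: 30.0
```

```bash
python3 t.py
```

```text
[0.6313 0.0308 0.1945] yaw -40.31 [-0.407  0.486  0.217] [-0.5 -1.3  1.2] 0.0304 q6 0.658
```

play_rows --rows '[[[0,0,0.0002],[0,0,3],0.0],[[0,0,0.0002],[0,0,3],0.0],[[0,0,0],[0,0,0],0.0]]'

```text
t: 55.55
ee_pos: [0.6314, 0.0308, 0.1942]
eef_rot: [2.915, 1.171, 0.0]
force: [-1.5, -1.6, 4.0]
grip_width: 0.0302
finger_force: 30.0
```

```bash
python3 t.py
```

```text
[0.6314 0.0308 0.1942] yaw -46.23 [-0.463  0.612  0.342] [-1.5 -1.6  4. ] 0.0302 q6 0.761
```

play_rows --rows '[[[0,0,0.0002],[0,0,3],0.0],[[0,0,0.0002],[0,0,3],0.0],[[0,0,0],[0,0,0],0.0]]'

```text
t: 55.85
ee_pos: [0.6314, 0.0309, 0.194]
eef_rot: [2.972, 1.018, 0.0]
force: [-2.9, -2.2, 5.5]
grip_width: 0.03
finger_force: 30.0
```

```bash
python3 t.py
```

```text
[0.6314 0.0309 0.194 ] yaw -52.2 [-0.472  0.859  0.414] [-2.9 -2.2  5.5] 0.03 q6 0.866
```

play_rows --rows '[[[0,0,0],[0,0,0],0.065],[[0,0,0],[0,0,0],0.065],[[0,0,0],[0,0,0],0.065],[[0,0,0],[0,0,0],0.065],[[0,0,0],[0,0,0],0.065],[[0,0,0],[0,0,0],0.065],[[0,0,0],[0,0,0],0.0],[[0,0,0],[0,0,0],0.0],[[0,0,0],[0,0,0],0.0],[[0,0,0],[0,0,0],0.0]]'

```text
t: 56.73
ee_pos: [0.6314, 0.0309, 0.1935]
eef_rot: [2.972, 1.019, -0.0]
force: [0.0, 0.2, 0.4]
grip_width: 0.0409
finger_force: 0.0
```

play_rows --rows '[[[0,0,0],[0,0,0],0.0]]'

```text
t: 56.82
ee_pos: [0.6314, 0.0309, 0.1936]
eef_rot: [-2.972, -1.019, 0.0]
force: [-0.8, -0.1, -0.0]
grip_width: 0.0374
finger_force: 30.0
```

play_rows --rows '[[[0,0,0],[0,0,0],0.0]]'

```text
t: 56.9
ee_pos: [0.6313, 0.0309, 0.1936]
eef_rot: [-2.972, -1.019, 0.0]
force: [0.8, -0.3, -0.1]
grip_width: 0.0369
finger_force: 30.0
```

play_rows --rows '[[[0,0,0],[0,0,0],0.0]]'

```text
t: 56.98
ee_pos: [0.6314, 0.0309, 0.1936]
eef_rot: [2.972, 1.019, 0.0]
force: [0.9, -0.9, 0.1]
grip_width: 0.037
finger_force: 30.0
```

play_rows --rows '[[[0,0,0],[0,0,0],0.0]]'

```text
t: 57.07
ee_pos: [0.6314, 0.0309, 0.1936]
eef_rot: [2.972, 1.019, -0.0]
force: [-0.4, 0.0, 0.3]
grip_width: 0.0369
finger_force: 30.0
```

```bash
python3 t.py
```

```text
[0.6314 0.0309 0.1936] yaw -52.16 [-0.079  0.099 -0.036] [-0.4  0.   0.3] 0.0369 q6 0.865
```

It springs back ~15° from 0.41 N m to where thread friction holds, so I'll finish gently at about twice the friction torque, so nothing springs back on release.

play_rows --rows '[[[0,0,0],[0,0,0],0.065],[[0,0,0],[0,0,0],0.065],[[0,0,0],[0,0,0],0.065],[[0,0,0],[0,0,0],0.065],[[0,0,0],[0,0,0],0.065],[[0,0,0],[0,0,-7],0.065],[[0,0,0],[0,0,-7],0.065],[[0,0,0],[0,0,-1],0.065],[[0,0,0],[0,0,0],0.065],[[0,0,0],[0,0,0],0.0],[[0,0,0],[0,0,0],0.0],[[0,0,0],[0,0,0],0.0],[[0,0,0],[0,0,0],0.0],[[0,0,0],[0,0,0],0.0],[[0,0,0],[0,0,0],0.0],[[0,0,0],[0,0,0],0.0],[[0,0,0],[0,0,0],0.0],[[0,0,0],[0,0,0],0.0]]'

```text
t: 58.62
ee_pos: [0.6314, 0.0309, 0.1936]
eef_rot: [-2.814, -1.398, 0.0]
force: [0.7, 1.5, -0.3]
grip_width: 0.0317
finger_force: 30.0
```

```bash
python3 t.py
```

```text
[0.6314 0.0309 0.1936] yaw -37.16 [-0.048  0.169  0.054] [ 0.7  1.5 -0.3] 0.0317 q6 0.603
```

play_rows --rows '[[[0,0,0.0001],[0,0,2],0.0],[[0,0,0.0001],[0,0,2],0.0],[[0,0,0],[0,0,0],0.0],[[0,0,0],[0,0,0],0.0]]'

```text
t: 59.0
ee_pos: [0.6314, 0.0309, 0.1935]
eef_rot: [2.86, 1.3, 0.0]
force: [-1.0, 0.4, 2.6]
grip_width: 0.0316
finger_force: 30.0
```

```bash
python3 t.py
```

```text
[0.6314 0.0309 0.1935] yaw -41.1 [-0.049  0.25   0.17 ] [-1.   0.4  2.6] 0.0316 q6 0.672
```

play_rows --rows '[[[0,0,0.0001],[0,0,2],0.0],[[0,0,0.0001],[0,0,2],0.0],[[0,0,0],[0,0,0],0.0],[[0,0,0],[0,0,0],0.0]]'

```text
t: 59.38
ee_pos: [0.6314, 0.0309, 0.1933]
eef_rot: [2.903, 1.201, 0.0]
force: [-1.1, 1.0, 3.4]
grip_width: 0.0316
finger_force: 30.0
```

```bash
python3 t.py
```

```text
[0.6314 0.0309 0.1933] yaw -45.06 [-0.026  0.262  0.292] [-1.1  1.   3.4] 0.0316 q6 0.741
```

play_rows --rows '[[[0,0,0],[0,0,0],0.05],[[0,0,0],[0,0,0],0.05],[[0,0,0],[0,0,0],0.05],[[0,0,0],[0,0,0],0.05],[[0,0,0],[0,0,0],0.05],[[0,0,0],[0,0,-3],0.05],[[0,0,0],[0,0,0],0.05],[[0,0,0],[0,0,0],0.0],[[0,0,0],[0,0,0],0.0],[[0,0,0],[0,0,0],0.0],[[0,0,0],[0,0,0],0.0],[[0,0,0],[0,0,0],0.0],[[0,0,0],[0,0,0],0.0],[[0,0,0],[0,0,0],0.0]]'

```text
t: 60.6
ee_pos: [0.6314, 0.0309, 0.1932]
eef_rot: [-2.872, -1.274, 0.0]
force: [0.1, -0.9, 0.1]
grip_width: 0.0336
finger_force: 30.0
```

```bash
python3 t.py
```

```text
[0.6314 0.0309 0.1932] yaw -42.17 [-0.023  0.137  0.027] [ 0.1 -0.9  0.1] 0.0336 q6 0.69
```

play_rows --rows '[[[0,0,0],[0,0,0],0.05],[[0,0,0],[0,0,0],0.05],[[0,0,0],[0,0,0],0.05],[[0,0,0],[0,0,0],0.05],[[0,0,0],[0,0,-6.5],0.05],[[0,0,0],[0,0,0],0.05],[[0,0,0],[0,0,0],0.0],[[0,0,0],[0,0,0],0.0],[[0,0,0],[0,0,0],0.0],[[0,0,0],[0,0,0],0.0],[[0,0,0],[0,0,0],0.0],[[0,0,0],[0,0,0],0.0],[[0,0,0],[0,0,0],0.0]]'

```text
t: 61.73
ee_pos: [0.6313, 0.0308, 0.1931]
eef_rot: [2.795, 1.434, -0.0]
force: [-1.1, -1.9, 0.5]
grip_width: 0.0304
finger_force: 30.0
```

```bash
python3 t.py
```

```text
[0.6313 0.0308 0.1931] yaw -35.68 [-0.494  0.318  0.138] [-1.1 -1.9  0.5] 0.0304 q6 0.577
```

play_rows --rows '[[[0,0,-0.004],[0,0,0],0.0],[[0,0,-0.006],[0,0,0],0.0],[[0,0,-0.01],[0,0,0],0.0],[[0,0,-0.02],[0,0,0],0.0],[[0,0,-0.03],[0,0,0],0.0],[[0,0,-0.01],[0,0,0],0.0],[[0,0,0],[0,0,0],0.0]]'

```text
t: 62.37
ee_pos: [0.633, 0.0311, 0.2771]
eef_rot: [2.792, 1.433, 0.009]
force: [1.2, 0.2, -1.5]
grip_width: 0.0295
finger_force: 30.0
```

```bash
python3 -c "
from h import *
go(.5033,-.2191,.265,-26)"
```

```text
t 62.37 pos [0.633  0.0311 0.2771] yaw -35.65 tilt [ 6.4e-03  1.0e-04 -1.0e+00] q6 0.58 w 0.0295 F [ 1.2  0.2 -1.5]
turn az -9.65 then shift [-0.2818 -0.0069  0.0112]
```

play_rows --rows '[[[0,0,0],[0,0,-5],0.0],[[0,0,0],[0,0,-4.6],0.0],[[-0.0235,-0.0005,0],[0,0,0],0.0],[[-0.0235,-0.0005,0],[0,0,0],0.0],[[-0.0235,-0.0005,0],[0,0,0],0.0],[[-0.0235,-0.0005,0],[0,0,0],0.0],[[-0.0235,-0.0005,0],[0,0,0],0.0],[[-0.0235,-0.0005,0],[0,0,0],0.0],[[-0.0235,-0.0005,0],[0,0,0],0.0],[[-0.0235,-0.0005,0],[0,0,0],0.0],[[-0.0235,-0.0005,0],[0,0,0],0.0],[[-0.0235,-0.0005,0],[0,0,0],0.0],[[-0.0235,-0.0005,0],[0,0,0],0.0],[[-0.0235,-0.0005,0],[0,0,0],0.0],[[0,0,0],[0,0,0],0.0],[[0,0,0],[0,0,0],0.0],[[0,0,0],[0,0,0],0.0]]'

```text
t: 63.78
ee_pos: [0.502, -0.2193, 0.2726]
eef_rot: [-2.665, -1.662, 0.0]
force: [0.3, -0.4, -1.3]
grip_width: 0.0299
finger_force: 30.0
```

Run:
```python
from h import *
go(.5035,-.2177,.150,-26)
s=env.sense(); R=Rot.from_rotvec(s['eef_rot']).as_matrix()
q,_=eyes.read_camera("scene"); p,d=eyes.read_camera("top")
W=world("top",d); m=(W[...,2]>.118)&(W[...,2]<.15)&(abs(W[...,0]-.63)<.03)&(abs(W[...,1]-.03)<.03)
print("head z",np.median(W[m][:,2]),m.sum())
lsd=cv2.createLineSegmentDetector()
for n,img,u0,v0,w,h in(("top",p,310,155,30,26),("scene",q,310,218,30,28)):
    F=6; g=cv2.resize(cv2.cvtColor(img[v0:v0+h,u0:u0+w],cv2.COLOR_RGB2GRAY),None,fx=F,fy=F,interpolation=cv2.INTER_CUBIC)
    for l in lsd.detect(g)[0][:,0]:
        a=(l.reshape(2,2)+.5)/F-.5+[u0,v0]; X=plane(n,a,.131); e=X[1]-X[0]; c=X.mean(0)-[.63,.03]
        if np.linalg.norm(e)>.012 and np.linalg.norm(c)<.026: print(n,round(np.linalg.norm(e)*1000),"ang",round((np.degrees(np.arctan2(e[1],e[0]))+45)%90-45,1),(c*1000).round())
# shank in scene: grey contour vs prediction
tip=s['ee_pos']+R[:,2]*.079; print("tip px",proj("scene",tip))
u,v=proj("scene",tip)[0]
for dv in(-8,-4,-1,2,5): 
    r=int(v)+dv; print(r,q[r,int(u)-6:int(u)+9].sum(1).tolist())
```

```text
t 63.78 pos [ 0.502  -0.2193  0.2726] yaw -26.08 tilt [-6.e-04  8.e-04 -1.e+00] q6 -0.07 w 0.0299 F [ 0.3 -0.4 -1.3]
turn az -0.08 then shift [0.0021 0.0008 0.1226]
head z 0.13098858414388592 126
top 15 ang -27.5 [ 6. 15.]
top 34 ang -26.0 [-17.   6.]
top 32 ang -24.5 [ -9. -16.]
top 13 ang -14.7 [ 12. -14.]
top 15 ang -25.4 [ 8. -4.]
scene 36 ang -25.8 [16. -8.]
scene 29 ang -22.7 [14. 15.]
tip px [[221.10309955 206.23171088]]
198 [441, 455, 246, 197, 202, 197, 205, 185, 171, 446, 451, 447, 444, 447, 445]
202 [442, 448, 404, 224, 199, 200, 200, 203, 179, 237, 448, 447, 440, 446, 449]
205 [450, 454, 460, 348, 222, 205, 204, 199, 188, 261, 441, 435, 442, 442, 444]
208 [447, 438, 450, 451, 453, 454, 456, 463, 468, 455, 447, 437, 441, 440, 443]
211 [445, 444, 445, 451, 452, 448, 444, 440, 443, 447, 445, 441, 441, 438, 441]
```

Head now at yaw ≈ −25.7°, i.e. screw ≈ 5.35 rad (contact at 5.24): foot pressed on the stack. Now the stand.

play_rows --rows '[[[0.002,0.0008,0.03],[0,0,0],0.0],[[0,0,0.035],[0,0,0],0.0],[[0,0,0.035],[0,0,0],0.0],[[0,0,0.025],[0,0,0],0.0],[[0,0,0],[0,0,0],0.0],[[0,0,0],[0,0,0],0.0],[[0,0,0.004],[0,0,0],0.0],[[0,0,0.004],[0,0,0],0.0],[[0,0,0],[0,0,0],0.0]]'

```text
t: 64.63
ee_pos: [0.5042, -0.2185, 0.1409]
eef_rot: [2.664, 1.663, 0.001]
force: [-0.3, 0.1, -1.6]
grip_width: 0.0297
finger_force: 30.0
```

play_rows --rows '[[[0,0,0.003],[0,0,0],0.0],[[0,0,0],[0,0,0],0.0]]'

```text
t: 64.8
ee_pos: [0.5038, -0.2184, 0.1374]
eef_rot: [2.665, 1.663, 0.0]
force: [-0.1, 0.9, -1.9]
grip_width: 0.0297
finger_force: 30.0
```

play_rows --rows '[[[0,0,0.003],[0,0,0],0.0],[[0,0,0],[0,0,0],0.0]]'

```text
t: 64.97
ee_pos: [0.5036, -0.2183, 0.1339]
eef_rot: [-2.665, -1.663, 0.0]
force: [0.1, 0.5, -2.4]
grip_width: 0.0298
finger_force: 30.0
```

play_rows --rows '[[[0,0,0.003],[0,0,0],0.0],[[0,0,0.003],[0,0,0],0.0],[[0,0,0],[0,0,0],0.0]]'

```text
t: 65.22
ee_pos: [0.5034, -0.2182, 0.1275]
eef_rot: [-2.664, -1.663, 0.001]
force: [0.1, -0.0, -2.1]
grip_width: 0.0298
finger_force: 30.0
```

play_rows --rows '[[[0,0,0.005],[0,0,0],0.0],[[0,0,0.005],[0,0,0],0.0],[[0,0,0],[0,0,0],0.0]]'

```text
t: 65.47
ee_pos: [0.5032, -0.2181, 0.1171]
eef_rot: [-2.664, -1.663, 0.001]
force: [-0.5, -0.8, -1.9]
grip_width: 0.0303
finger_force: 30.0
```

play_rows --rows '[[[0,0,0.008],[0,0,0],0.0],[[0,0,0.008],[0,0,0],0.0],[[0,0,0.006],[0,0,0],0.0],[[0,0,0],[0,0,0],0.0]]'

```text
t: 65.8
ee_pos: [0.5029, -0.2179, 0.0946]
eef_rot: [-2.663, -1.662, 0.002]
force: [-0.3, 0.1, -2.5]
grip_width: 0.0294
finger_force: 30.0
```

Sliding in freely; down to the floor.

play_rows --rows '[[[0,0,0.003],[0,0,0],0.0],[[0,0,0.002],[0,0,0],0.0],[[0,0,0],[0,0,0],0.0]]'

```text
t: 66.05
ee_pos: [0.5036, -0.2183, 0.0909]
eef_rot: [-2.665, -1.663, 0.0]
force: [0.4, -0.5, -1.7]
grip_width: 0.0301
finger_force: 30.0
```

play_rows --rows '[[[0,0,0.0015],[0,0,0],0.0],[[0,0,0],[0,0,0],0.0]]'

```text
t: 66.22
ee_pos: [0.5037, -0.2184, 0.0897]
eef_rot: [2.665, 1.663, 0.0]
force: [-0.7, -0.1, -2.0]
grip_width: 0.03
finger_force: 30.0
```

play_rows --rows '[[[0,0,0.001],[0,0,0],0.0],[[0,0,0],[0,0,0],0.0]]'

```text
t: 66.38
ee_pos: [0.5037, -0.2183, 0.0887]
eef_rot: [2.665, 1.663, 0.0]
force: [-0.6, 0.3, -2.1]
grip_width: 0.0296
finger_force: 30.0
```

play_rows --rows '[[[0,0,0.001],[0,0,0],0.0],[[0,0,0],[0,0,0],0.0]]'

```text
t: 66.55
ee_pos: [0.5037, -0.2183, 0.0876]
eef_rot: [2.665, 1.663, 0.0]
force: [-0.4, -0.3, -2.0]
grip_width: 0.0299
finger_force: 30.0
```

play_rows --rows '[[[0,0,0],[0,0,0],0.065],[[0,0,0],[0,0,0],0.065],[[0,0,0],[0,0,0],0.065],[[0,0,0],[0,0,0],0.065],[[0,0,0],[0,0,0],0.065],[[0,0,0],[0,0,0],0.065],[[0,0,-0.02],[0,0,0],0.065],[[0,0,-0.03],[0,0,0],0.065],[[0,0,-0.03],[0,0,0],0.065],[[0,0,-0.04],[0,0,0],0.065],[[0,0,-0.04],[0,0,0],0.065],[[0.03,0,0],[0,0,0],0.065],[[0.03,0,0],[0,0,0],0.065],[[0.03,0,0],[0,0,0],0.065],[[0,0,0],[0,0,0],0.065]]'

```text
t: 67.8
ee_pos: [0.5448, -0.1337, 0.2479]
eef_rot: [-2.663, -1.667, -0.002]
force: [-0.5, 0.2, 0.0]
grip_width: 0.0648
finger_force: 0.0
```

Run:
```python
from h import *
go(.5,-.22,.2)
q,d=eyes.read_camera("scene"); p,dt=eyes.read_camera("top"); S=np.load("scene0.npz")['p'];T=np.load("top0.npz")['p']
for n,a,b in(("scene",S,q),("top",T,p)):
    for k in("red","copper","yellow","blue","dark"):
        for c,ar,_ in blobs(masks(b)[k],25):
            X=plane(n,c,.05)[0]
            if .35<X[0]<.8 and -.5<X[1]<.45: print(n,k,c.round(1),ar)
W=world("top",dt); t=(W[...,2]>.12)&(W[...,2]<.16)&(abs(W[...,0]-.5)<.05)&(abs(W[...,1]+.22)<.05)
if t.sum(): print('handle',t.sum(),np.median(W[t],0))
```

```text
t 67.8 pos [ 0.5448 -0.1337  0.2479] yaw -25.92 tilt [ 0.0011  0.0011 -1.    ] q6 0.1 w 0.0648 F [-0.5  0.2  0. ]
turn az 0 then shift [-0.0973 -0.0026  0.0478]
scene red [231.3 285.6] 54
scene yellow [225.5 230. ] 121
scene blue [324.9 241. ] 609
scene blue [227.7 241.1] 380
scene dark [224.9 220.3] 63
scene dark [345.2 244.5] 93
scene dark [325.2 259.4] 64
scene dark [304.4 262.8] 119
scene dark [169.4 309.2] 704
top yellow [403.8 216.2] 28
top blue [339.9 168.2] 225
top blue [308.6 173.8] 265
top blue [406.2 221. ] 221
top dark [376.9 163.1] 127
top dark [465.9 172.5] 319
top dark [323.7 182.2] 44
top dark [390.3 211.7] 508
handle 106 [ 0.49899626 -0.21847744  0.13724408]
```

```bash
python3 -c "
from bench import env
print(env.sign_off())"
```

```text
the job is handed in; nothing more can be done
None
```

I handed the job in at about 68 s: two copper discs stacked, shuttle home, driver upright in its stand, screw tight at about 5.35 rad (contact is about 5.24). It sprang back 15–45° from harder turns, so that is as tight as it holds. The bottle and mouse have not moved; I did not re-check the tray.

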